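# Hang the coil formers on the winder's hook arm

## Robot

A 7-joint arm with a two-finger parallel gripper is mounted at the origin on a cart in front of the work surface, level with it; the furniture and walls round the work are solid. World frame = base frame: x ahead of the robot, y to its left, z up, the work surface at z = 0. Lengths are in m, angles in rad, forces in N, time in s.
With the tool pointing down it reaches from about 0.425 to 0.875 m from the base axis. Payload 4.7 kg.
Tool frame: the origin (TCP) lies midway between the tips of the shut fingers; the grasp point (between the pads) lies 19 mm behind it; x points along the fingers, y is the direction in which the jaws open and shut, and the axes are right-handed (so a half turn about x gives the same grasp; the last joint's range is limited). The gripper opens to 87 mm and grips with 3 to 60 N. Pads are 19 mm wide; open, the fingers measure 117 mm over their backs; the gripper's body (75 mm by 190 mm) begins 51 mm behind the grasp point.
Start: joints at [1.22, 0.321, -0.07, 1.45, 0.023, 1.371, -0.057], TCP at [0.232, -0.607, 0.223] pointing down, gripper open.
Joint ranges: [-2.86, 2.86], [-0.3, 2.09], [-1.38, 1.24], [0.06, 2.45], [-1.56, 4.7], [0.09, 2.05], [-2.69, 2.69]. Speed limits (rad/s): [2.57, 2.57, 3.14, 3.14, 3.14, 3.14, 3.14].

## Interface

Orientations are given as a rotation vector (axis times angle).
In Python, from bench import ctrl gives the robot as it stands. The module is installed in compiled form; this text tells all that it offers.
- The arm moves only by the shell command python3 -m jog 'ROWS' [FORCE]. ROWS is JSON, a list of rows, each an object with "rot": the turn, a rotation vector about the tool's x, y, z in units of 5 degrees (1.0 is 5 degrees), a list of three; "travel": the shift along the tool's x, y, z in units of 0.3 m (1.0 is 0.3 m), a list of three; "jaw": the closure, from -1 (fully open) to 1 (shut), so that 0 is half open. In form: [{"rot": [ax, ay, az], "travel": [tx, ty, tz], "jaw": jaw}, ...]. A call has 1 to 8 rows; each row shifts and turns the commanded pose from where the row before left it, along the tool's axes as they then stand; what a row does not reach is not made up. A row lasts 1/10 s, in which the tool goes at most 50 mm and 8.59 degrees, less where a joint would pass 70% of its speed; a pose out of reach is approached as far as the arm can. A call with a number of a shift or a turn outside -1 to 1 is refused whole. A call with a gripper value outside its range is refused whole. The fingers move at their own pace and stop on an object; FORCE is the grip in N (left out, the last holds). Time passes only in rows, so rows that do not move let the fingers close. It gives the time, the measured TCP pose, the force and the opening at its end, in the units of the state.
- ctrl.get_state(): the state, without advancing time (a new reading comes with each control period).
- ctrl.get_image(name): name is "scene" or "top"; returns the picture (384x512x3 uint8, red, green, blue); there is no depth.
- ctrl.camera_model(name): a dict with "mtx" (3x3 intrinsics, pixels), "extrinsics" (4x4, takes a point from world to camera coordinates). Camera axes: x right, y up, looking along -z (the intrinsics and any distortion apply to the point x, -y, -z); pixel columns grow to the right and rows downward; lengths in m; the calibration is good to about 2 mm. A picture is of the moment at which its call begins. camera_model takes no time and is no camera call.
- ctrl.close_job(): hands the job in, once; it reports no verdict.
The state is a dict: "time": time; "joint_positions": joint angles; "qd": joint speeds; "joint_torque": joint torques, N m; "position": TCP position; "tool_rot": TCP orientation; "ft_force": force on the tool from outside, world axes, zero at the start; "torque": the same for the moment, N m; "grip_width": opening from 0.0 (shut) to 1.0 (fully open).
Only numpy, scipy, OpenCV 4.12 (cv2) and the standard library are available. Lean on these libraries where they do the work, as an engineer would, in place of code of your own. Each camera call takes 0.05 s, during which the arm holds its last target.

## Task

Finish loading the bench winder: hang the two loose octagonal coil formers on its hook arm, the small one first and the large one in front of it, notched face towards the motor. Turn each gently back and forth until its notches drop over the two lugs of the former behind, push it fully home face to face, and let go; do not force them, and leave the other things on the bench where they lie.

Things in the scene. Friction and masses are not known exactly. Their poses are not given: they have to be found in the camera images.
- winder: the grey bench winder, fixed; base plate 150 x 110 mm, its arm pointing to the robot side. Origin under the middle of the base, on the worktop; x away from the robot when not turned, z up. Motor, arm and drive belong to it; nothing of it stands more than 25 mm above the arm axis.
- hook_arm: motor (lying cylinder, 49 mm diameter) with the fixed steel hook arm, which sticks out of its face towards the robot and rises 6 deg to the tip. Origin: arm axis in the motor face, about 125 mm up. x: along the arm from the tip INTO the motor (pushing direction); z: up, square to the arm. The arm, on negative x, is 18 mm thick to x=-44 mm, cone to -47.5 mm, then 12 mm thick.
- hook_tip (a point): tip of the hook arm, on its axis, 85 mm from the motor face; the last 9 mm are a cone nose from 12 to 7 mm diameter. Axes as hook_arm.
- first_face (a point): on the arm axis, in the front face of the first former (44 mm across flats, already hung on the drive, 23 mm from the motor face); axes as hook_arm. It bears two opposite lugs, 5 mm wide, 4.5 mm long, 14.5 to 20 mm off the axis. Their angle about the arm is unknown and not reported; a brake (0.25 N m) holds it. Off the lugs a former stops 4.5 mm short of home. Lugs bear at most 35 N; 4 to 8 N does for feeling.
- small_former: white octagonal coil former (bobbin), 52 mm across flats, 18 mm thick, bore 21 mm, about 60 g, for the 18 mm part of the arm. Origin at its centre; x: bore axis, out of the rear (notched) face; z: up as it starts, standing on a flat, centre about 27 mm up, rear away from the robot, turned up to 0.4 rad. Home, its centre is at x=-32 mm of hook_arm.
- small_rear (a point): centre of the small former's rear face (axes as the former). Round it 8 radial notches, 8.5 mm wide, 5 mm deep, 13 to 21.5 mm off the axis, one every 45 deg starting at +z: a turn of at most 22.5 deg from upright, one way or the other, brings them over the lugs behind; play about 5 deg each side.
- small_front (a point): centre of the small former's front face (axes as the former): two lugs, 5 mm wide, 4.5 mm long, 14.5 to 20 mm off the axis at +z and -z.
- large_former: like the small former but 60 mm across flats, bore 15 mm, about 80 g; fits only the 12 mm part of the arm. Origin at its centre, axes alike; starts standing on a flat, centre about 31 mm up, rear away from the robot, turned up to 0.4 rad. Fully home against the small former its centre is at x=-50 mm of hook_arm.
- large_rear (a point): centre of the large former's rear face, notches exactly as on the small one, from +z every 45 deg; the inner 5 mm, up to 13 mm off the axis, is open, the bore starts behind it.
- large_front (a point): centre of the large former's front face, with two lugs as on the small one.
- attenuator: bystander: black block with a white dial, 24 x 68 x 29 mm, origin under its middle
- torque_key: bystander: flat key with a blue grip, 20 x 180 x 12 mm, long axis y, origin under its middle
- driver: bystander: small screwdriver, red handle, 14 x 145 x 14 mm, long axis y, origin under its middle
Not all that is in view belongs to the job. Leave any turquoise look-alike of the small_former alone.

How it is judged:
By the outcome, as a careful person would: the job done as asked, in the order asked, and still so for the second after the job is handed in, with the robot touching nothing.
It also fails if it takes over 64 s, if anything falls off the work surface, if the arm or the gripper's body presses on something with over 40 N, if the wrist force passes 120 N, or if a joint passes its speed limit or range.

## Working session

There is one attempt and no reset: what is moved stays moved. The work goes in short steps, Python scripts to look and compute and a shell command to move; the robot and the scene stay as the last step left them, time stands still between calls to the robot, and variables do not carry over. Pictures are saved under pics/ and viewed, and the job is handed in when it is done.

```bash
mkdir -p pics; ls; python3 - <<'E'
from bench import ctrl
import cv2
s=ctrl.get_state(); print(s)
for n in("scene","top"):
    im=ctrl.get_image(n); cv2.imwrite(f"pics/{n}0.png",im[:,:,::-1]); m=ctrl.camera_model(n); print(n,m)
E
```

```text
pics
{'time': 0.0, 'joint_positions': array([ 1.22009594,  0.32182647, -0.07009481,  1.45165938,  0.02261023,
        1.37079197, -0.05691881]), 'qd': array([-0.00020469, -0.00067723, -0.00049126,  0.00188961,  0.0003814 ,
       -0.00037246, -0.00020098]), 'joint_torque': array([-2.88895499e-04, -4.91295254e+01, -4.04369496e-01, -3.12530100e+01,
       -6.40480220e-02,  4.38670255e-02,  2.12813875e-04]), 'position': array([ 0.23165705, -0.60673382,  0.22146718]), 'tool_rot': array([ 2.02269799,  0.37509352, -2.02361604]), 'ft_force': array([ 0.0474821 , -0.49190642, -0.06644689]), 'torque': array([-0.03942122,  0.01832319, -0.01124637]), 'grip_width': 0.996495011193401}
scene {'mtx': array([[374.13221507,   0.        , 258.41872293],
       [  0.        , 374.13221507, 190.38346822],
       [  0.        ,   0.        ,   1.        ]]), 'extrinsics': array([[-0.85308713, -0.5213657 ,  0.02049767,  0.44201013],
       [ 0.32614407, -0.50216671,  0.80091113, -0.28491752],
       [-0.40727434,  0.68993217,  0.59843229, -0.81278046],
       [ 0.        ,  0.        ,  0.        ,  1.        ]])}
top {'mtx': array([[381.65974649,   0.        , 248.3920292 ],
       [  0.        , 381.65974649, 186.76134049],
       [  0.        ,   0.        ,   1.        ]]), 'extrinsics': array([[ 3.19290395e-02, -9.99490138e-01,  2.99295255e-05,
        -6.01308020e-02],
       [ 9.70442210e-01,  3.10082607e-02,  2.39333249e-01,
        -5.77487712e-01],
       [-2.39212150e-01, -7.61263589e-03,  9.70937483e-01,
        -1.03793229e+00],
       [ 0.00000000e+00,  0.00000000e+00,  0.00000000e+00,
         1.00000000e+00]])}
```

View pics/scene0.png

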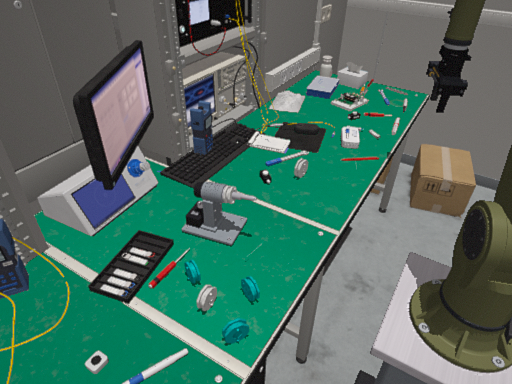

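View pics/top0.png

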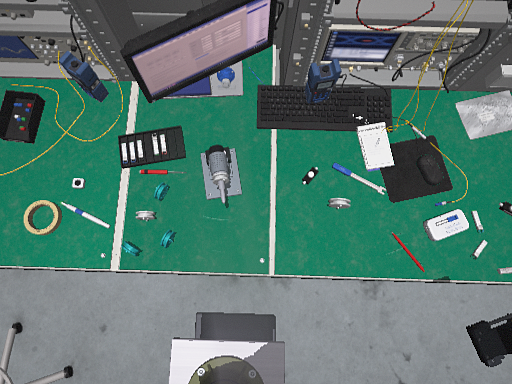

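The white formers are at top px (147,215) and (339,203). Three turquoise look-alikes, at (162,192), (168,239) and (131,248), are to be left alone. The winder is at (222,170).

```bash
cat > h.py <<'E'
import numpy as np, cv2
from bench import ctrl
from scipy.spatial.transform import Rotation as R
def ray(n,u,v):
    m=ctrl.camera_model(n); K=m["mtx"]; E=m["extrinsics"]
    d=np.array([(u-K[0,2])/K[0,0],(v-K[1,2])/K[1,1],1.]); d=np.array([d[0],-d[1],-d[2]])
    return -E[:3,:3].T@E[:3,3], E[:3,:3].T@d
def onz(n,u,v,z):
    o,d=ray(n,u,v); return o+d*(z-o[2])/d[2]
def proj(n,p):
    m=ctrl.camera_model(n); K=m["mtx"]; E=m["extrinsics"]
    c=(E[:3,:3]@np.atleast_2d(p).T).T+E[:3,3]; 
    return np.c_[K[0,0]*c[:,0]/-c[:,2]+K[0,2], K[1,1]*-c[:,1]/-c[:,2]+K[1,2]]
def two(a,b):
    (o1,d1),(o2,d2)=ray("scene",*a),ray("top",*b)
    A=np.c_[d1,-d2]; t=np.linalg.lstsq(A,o2-o1,rcond=None)[0]
    p,q=o1+t[0]*d1,o2+t[1]*d2; return (p+q)/2,np.linalg.norm(p-q)
E
python3 - <<'E'
import cv2
from h import *
t=cv2.imread("pics/top0.png");s=cv2.imread("pics/scene0.png")
def c(im,x,y,w,h,k): return cv2.resize(im[y:y+h,x:x+w],None,fx=k,fy=k,interpolation=cv2.INTER_CUBIC)
cv2.imwrite("pics/c1.png",np.vstack([np.hstack([c(t,110,170,80,60,5),c(t,300,165,80,60,5)]),np.hstack([c(s,180,260,80,60,5),c(s,260,145,80,60,5)])]))
cv2.imwrite("pics/c2.png",np.hstack([c(t,190,135,64,80,6),c(s,180,170,64,80,6)]))
for n,z,p in (("L",.03,(147,215)),("R",.03,(339,203)),("w",.0,(222,170)),("tip",.13,(225,204)),("base",0,(215,368)),("edge",0,(200,270))): print(n,onz("top",*p,z))
E
```

```text
L [0.49344821 0.25563073 0.03      ]
R [ 0.54780394 -0.31283831  0.03      ]
w [0.64769796 0.04308195 0.        ]
tip [0.51421929 0.01972902 0.13      ]
base [0.07693525 0.03478713 0.        ]
edge [0.34038919 0.09280181 0.        ]
```

View pics/c1.png

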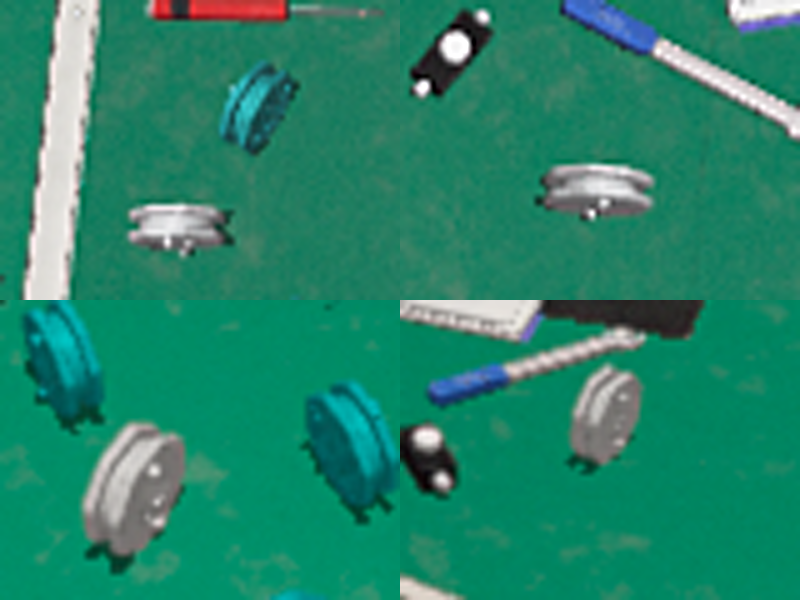

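View pics/c2.png

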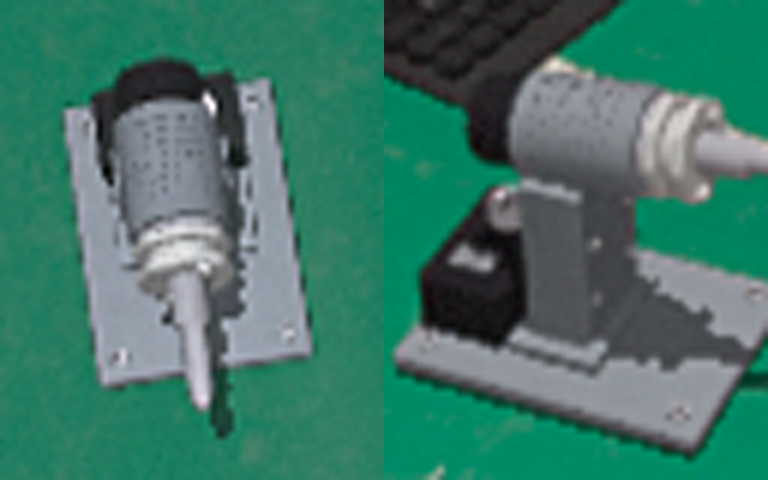

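```bash
python3 - <<'E'
import cv2
from h import *
t=cv2.imread("pics/top0.png");s=cv2.imread("pics/scene0.png")
def c(im,x,y,w,h,k):
    o=cv2.resize(im[y:y+h,x:x+w],None,fx=k,fy=k,interpolation=cv2.INTER_NEAREST)
    for i in range(0,w,5): cv2.putText(o,str(x+i),(i*k,8),0,.3,(0,255,255),1)
    for i in range(5,h,5): cv2.putText(o,str(y+i),(0,i*k+4),0,.3,(0,255,255),1)
    return o
cv2.imwrite("pics/d1.png",c(s,225,175,50,38,16))
cv2.imwrite("pics/d2.png",c(t,200,170,50,38,16))
E
```

```text
(no output)
```

View pics/d1.png

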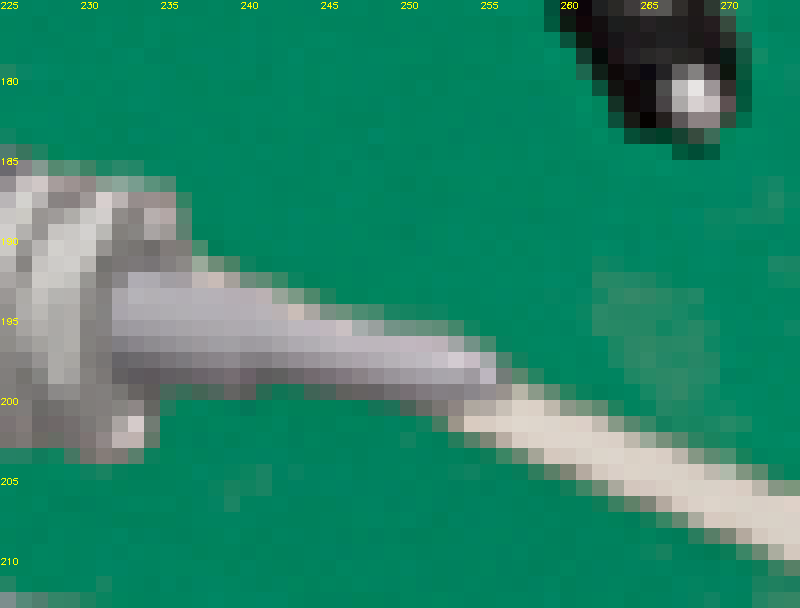

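View pics/d2.png

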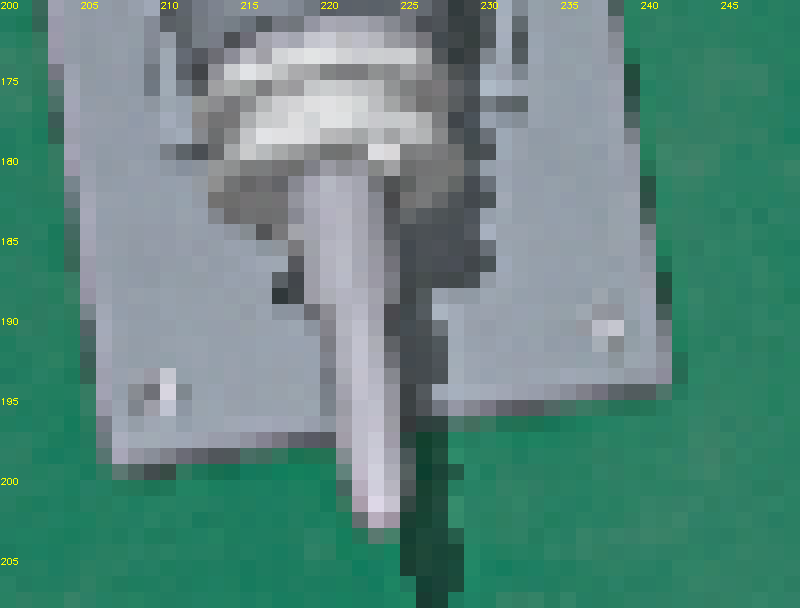

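```bash
python3 - <<'E'
from h import *
# line from image lines -> planes
def plane(n,a,b):
    o,d1=ray(n,*a);_,d2=ray(n,*b); k=np.cross(d1,d2); return o,k/np.linalg.norm(k)
o1,n1=plane("scene",(238,195.8),(253,198.3)); o2,n2=plane("top",(221.2,184.5),(223.3,201))
d=np.cross(n1,n2); d/=np.linalg.norm(d); d*=np.sign(d[0]); print("dir",d,"yaw",np.degrees(np.arctan2(d[1],d[0])),"pitch",np.degrees(np.arcsin(d[2])))
tip,e=two((256,198.9),(223.6,204)); print("tip",tip,e)
print("base corners z=.006",onz("top",107/16*1+200+.0,0,.006)[:0], [onz("top",*p,.006) for p in((207,199.2),(242,194))])
print("lug",two((234.6,188),(223.5,179.8)), two((233.3,202),(223.5,179.8)))
def seg(n,lo,hi,box):
    im=ctrl.get_image(n) if 0 else cv2.imread(f"pics/{n}0.png"); hsv=cv2.cvtColor(im,cv2.COLOR_BGR2HSV)
    m=((hsv[...,1]<70)&(hsv[...,2]>70)).astype(np.uint8); mm=np.zeros_like(m); x,y,w,h=box; mm[y:y+h,x:x+w]=m[y:y+h,x:x+w]
    k,l,st,c=cv2.connectedComponentsWithStats(mm); i=1+np.argmax(st[1:,4]); ys,xs=np.where(l==i)
    print(n,st[i],c[i],cv2.minAreaRect(np.c_[xs,ys].astype(np.float32))); return c[i]
for nm,sb,tb in(("L",(190,278,35,38),(130,205,30,22)),("R",(285,155,30,28),(322,192,35,22))):
    a=seg("scene",0,0,sb); b=seg("top",0,0,tb); print(nm,two(a,b))
E
```

```text
dir [ 0.97900475  0.17360607 -0.10682057] yaw 10.055678247809132 pitch -6.132067316222828
tip [0.51359355 0.02334856 0.13478069] 0.0009187518153557721
base corners z=.006 [] [array([0.55180162, 0.08385011, 0.006     ]), array([ 0.5714706 , -0.02232315,  0.006     ])]
lug (array([0.57730485, 0.02558941, 0.14451596]), np.float64(0.0016280511108743843)) (array([0.58560403, 0.0275167 , 0.0986449 ]), np.float64(0.009540085487597301))
scene [197 285  20  26 379] [206.34828496 297.18205805] ((206.16380310058594, 297.28448486328125), (16.807226181030273, 25.86737060546875), 23.198589324951172)
top [136 211  19  10 153] [144.94117647 214.95424837] ((145.0, 215.5), (9.0, 18.0), 90.0)
L (array([0.49285083, 0.26173512, 0.02869154]), np.float64(0.0016095643153440113))
scene [294 158  14  20 199] [300.64824121 167.45226131] ((300.4999694824219, 167.5), (12.074766159057617, 18.335756301879883), 26.56505012512207)
top [329 198  22  11 193] [339.19170984 202.54404145] ((339.5, 203.0), (21.0, 10.0), 0.0)
R (array([ 0.54822275, -0.31354993,  0.03061289]), np.float64(0.0017717097364686237))
```

```bash
python3 - <<'E'
import cv2
from h import *
t=cv2.imread("pics/top0.png");s=cv2.imread("pics/scene0.png")
def c(im,x,y,w,h,k):
    o=cv2.resize(im[y:y+h,x:x+w],None,fx=k,fy=k,interpolation=cv2.INTER_NEAREST)
    for i in range(0,w,5): cv2.putText(o,str(x+i),(i*k,8),0,.3,(0,255,255),1)
    for i in range(5,h,5): cv2.putText(o,str(y+i),(0,i*k+4),0,.3,(0,255,255),1)
    return o
cv2.imwrite("pics/d3.png",np.vstack([np.hstack([c(t,132,206,26,18,15),c(t,326,194,26,18,15)]),np.hstack([c(s,192,282,26,19,15),c(s,287,155,26,19,15)])]))
yaw,pit=np.radians(10.2),np.radians(6)
X=np.array([np.cos(yaw)*np.cos(pit),np.sin(yaw)*np.cos(pit),-np.sin(pit)]);Y=np.array([-np.sin(yaw),np.cos(yaw),0]);Z=np.cross(X,Y)
tip=np.array([.5136,.0233,.1345]);O=tip+.085*X; print("O",O)
for n,p in(("scene",(234.4,188.3)),("scene",(233.2,201.8)),("top",(223.5,179.5))):
    o,d=ray(n,*p); q=O-.0275*X; P=o+d*((q-o)@X)/(d@X)-q; print(n,P@Y*1e3,P@Z*1e3,"ang from +z towards -y",np.degrees(np.arctan2(-P@Y,P@Z)))
E
```

```text
O [0.59679835 0.03826975 0.12561508]
scene -1.6112092454420937 21.00967506143788 ang from +z towards -y 4.385367710982654
scene 14.20148153572478 -9.630827488851693 ang from +z towards -y -124.1434145157369
top -9.38465033967317 31.75330967222295 ang from +z towards -y 16.464977801613603
```

View pics/d3.png

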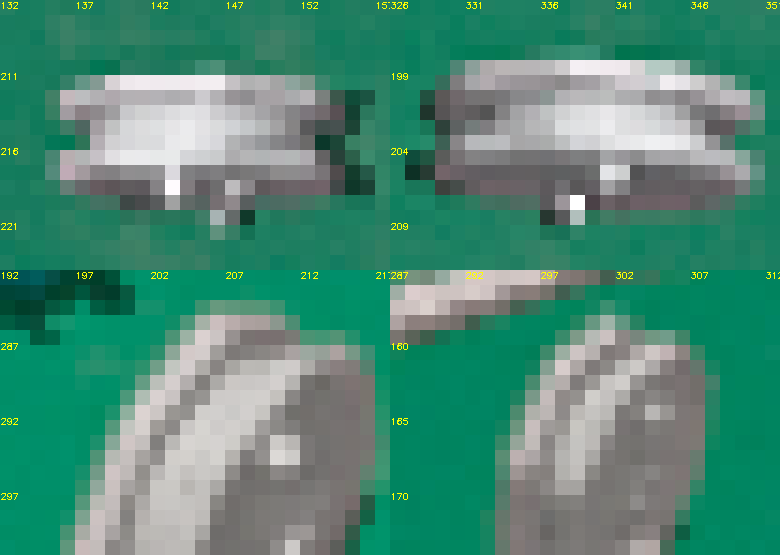

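```bash
python3 - <<'E'
from h import *
s=cv2.imread("pics/scene0.png")
for nm,u,l,su,c,zc in(("L",(143.3,218.3),(146.4,220.5),(210.8,294.2),(.4929,.2617),.027),("R",(340.9,205.5),(338.3,207.8),(304,164.3),(.5482,-.3135),.031)):
    a=onz("top",*u,zc+.0172)[:2]; b=onz("top",*l,zc-.0172)[:2]
    for p in(a,b,(a+b)/2,two(su,u)[0]): 
        v=p[:2]-c; print(nm,p,np.hypot(*v)*1e3,"yaw",np.degrees(np.arctan2(-v[1],-v[0])))
# front/rear flange top edges in top view at z top
def e(n,p,q,z):
    a,b=onz(n,*p,z),onz(n,*q,z); v=a-b; print(n,a[:2],b[:2],"yaw",np.degrees(np.arctan2(-v[0],v[1])),np.hypot(*v[:2]))
print("Lrear/front");e("top",(139,211),(152,211),.053);e("top",(138.5,217),(151.5,217.5),.053)
print("R");e("top",(331,199),(348,199.5),.061);e("top",(329,205),(348,205.5),.061)
o=[cv2.resize(s[y:y+32,x:x+32],None,fx=12,fy=12,interpolation=cv2.INTER_NEAREST) for x,y in((190,282),(285,155))]
cv2.imwrite("pics/d4.png",np.hstack(o))
E
```

```text
L [0.48111983 0.26158763] 11.780706007693691 yaw 0.546501211485372
L [0.47998722 0.26137021] 12.916994709501875 yaw 1.4630233239488484
L [0.48055352 0.26147892] 12.348456214901537 yaw 1.025846333272402
L [0.4801571  0.26065176 0.04646672] 12.78593805497112 yaw 4.702595350021172
R [ 0.53670129 -0.31392648] 11.506619678298133 yaw 2.1241026775229406
R [ 0.53636336 -0.3141768 ] 11.85597213764932 yaw 3.272495069991039
R [ 0.53653232 -0.31405164] 11.68070945171155 yaw 2.7068854025612876
R [ 0.53708432 -0.31442297  0.04616918] 11.153937155265243 yaw 4.746565338099917
Lrear/front
top [0.50072856 0.27367153] [0.50193414 0.23593919] yaw 1.8300191426413603 0.03775158856421768
top [0.48312818 0.27334843] [0.48287196 0.23562416] yaw -0.3891420688291492 0.03772513827211883
R
top [ 0.5524274  -0.28260631] [ 0.55251856 -0.33192034] yaw 0.10592173519632286 0.04931411870097597
top [ 0.53447987 -0.27646945] [ 0.53476116 -0.33137951] yaw 0.2935083300774736 0.054910777641813374
```

View pics/d4.png

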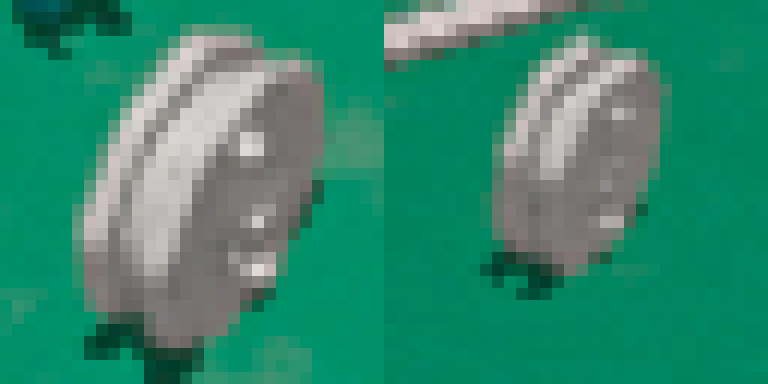

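```bash
cat >> h.py <<'E'
YAW,PIT=np.radians(10.2),np.radians(6)
AX=np.array([np.cos(YAW)*np.cos(PIT),np.sin(YAW)*np.cos(PIT),-np.sin(PIT)]);AY=np.array([-np.sin(YAW),np.cos(YAW),0]);AZ=np.cross(AX,AY)
TIP=np.array([.5136,.0233,.1345]);O=TIP+.085*AX
def toolR(fx,fz,sgn=1):
    """tool orientation: former x=fx, former z=fz; fingers along -fz; jaw y = sgn*former y"""
    fy=np.cross(fz,fx); x=-fz; y=sgn*fy; return np.c_[x,y,np.cross(x,y)]
def pose():
    s=ctrl.get_state(); return s,np.array(s["position"]),R.from_rotvec(s["tool_rot"]).as_matrix()
def plan(tp,tR,n,p=None,Rm=None):
    if p is None: s,p,Rm=pose()
    w=R.from_matrix(Rm.T@tR).as_rotvec(); rows=[];
    for i in range(n):
        Ri=Rm@R.from_rotvec(w*i/n).as_matrix()
        rows.append((np.round(np.degrees(w)/n/5,2),np.round(Ri.T@(tp-p)/n/.3,3)))
    print("dist mm",np.linalg.norm(tp-p)*1e3,"deg",np.degrees(np.linalg.norm(w)))
    for r,t in rows: print("rot",r.tolist(),"travel",t.tolist())
E
python3 - <<'E'
from h import *
s,p,Rm=pose(); print(Rm.round(3),p)
T=toolR(np.array([1,0.03,0]),np.array([0,0,1.]),1)
a=R.from_matrix(Rm.T@toolR(np.array([1,0,0.]),np.array([0,0,1.]),1)).as_rotvec();b=R.from_matrix(Rm.T@toolR(np.array([1,0,0.]),np.array([0,0,1.]),-1)).as_rotvec();print(np.degrees(a),np.degrees(b))
E
```

```text
[[-0.001  0.357 -0.934]
 [ 0.002 -0.934 -0.357]
 [-1.    -0.002  0.   ]] [ 0.23170418 -0.60679044  0.22157969]
[-1.59093656e+02 -1.31101399e-01  3.41537359e-02] [20.90628924  0.02432661  0.09337932]
```

```bash
python3 - <<'E'
from h import *
plan(np.array([.44,-.3,.26]),toolR(np.array([1,0,0.]),np.array([0,0,1.]),-1),8)
E
```

```text
dist mm 372.80510154623187 deg 20.906511939459325
rot [0.52, 0.0, 0.0] travel [-0.016, -0.088, -0.127]
rot [0.52, 0.0, 0.0] travel [-0.016, -0.094, -0.123]
rot [0.52, 0.0, 0.0] travel [-0.016, -0.1, -0.118]
rot [0.52, 0.0, 0.0] travel [-0.016, -0.105, -0.113]
rot [0.52, 0.0, 0.0] travel [-0.016, -0.11, -0.109]
rot [0.52, 0.0, 0.0] travel [-0.016, -0.115, -0.103]
rot [0.52, 0.0, 0.0] travel [-0.016, -0.119, -0.098]
rot [0.52, 0.0, 0.0] travel [-0.016, -0.124, -0.093]
```

```bash
python3 -m jog '[{"rot":[0.52,0,0],"travel":[-0.016,-0.088,-0.127],"jaw":-1},{"rot":[0.52,0,0],"travel":[-0.016,-0.094,-0.123],"jaw":-1},{"rot":[0.52,0,0],"travel":[-0.016,-0.1,-0.118],"jaw":-1},{"rot":[0.52,0,0],"travel":[-0.016,-0.105,-0.113],"jaw":-1},{"rot":[0.52,0,0],"travel":[-0.016,-0.11,-0.109],"jaw":-1},{"rot":[0.52,0,0],"travel":[-0.016,-0.115,-0.103],"jaw":-1},{"rot":[0.52,0,0],"travel":[-0.016,-0.119,-0.098],"jaw":-1},{"rot":[0.52,0,0],"travel":[-0.016,-0.124,-0.093],"jaw":-1}]' 20
python3 - <<'E'
from h import *
s,p,Rm=pose();print(p,s["time"],s["joint_positions"].round(2))
T=toolR(np.array([1,0.02,0]),np.array([0,0,1.]),-1); T[:,0]=[0,0,-1]
print(np.degrees(R.from_matrix(Rm.T@toolR(np.array([1,0,0.]),np.array([0,0,1.]),-1)).as_rotvec()))
E
```

```text
time: 0.9
position: [0.4407, -0.2985, 0.2609]
tool_rot: [-2.221, 0.0, 2.222]
ft_force: [0.9, -0.4, 0.8]
grip_width: 0.997
[ 0.44067724 -0.29846309  0.26088889] 0.9 [ 0.83  0.07 -0.3   1.68  0.02  1.4  -1.04]
[-0.01542454  0.02256099 -0.00670241]
```

```bash
python3 -m jog '[{"rot":[0,0,0],"travel":[0,-0.16,-0.015],"jaw":-1},{"rot":[0,0,0],"travel":[0,-0.16,-0.015],"jaw":-1},{"rot":[0,0,0],"travel":[0,-0.16,-0.015],"jaw":-1},{"rot":[0,0,0],"travel":[0,-0.16,-0.015],"jaw":-1},{"rot":[0,0,0],"travel":[0,-0.16,-0.015],"jaw":-1},{"rot":[0,0,0],"travel":[0,-0.16,-0.015],"jaw":-1},{"rot":[0,0,0],"travel":[0,-0.16,-0.015],"jaw":-1},{"rot":[0,0,0],"travel":[0,-0.16,-0.015],"jaw":-1}]'
python3 - <<'E'
from h import *
s,p,Rm=pose();print(p,s["time"],s["joint_positions"].round(2))
for q in((162,191),(168,239),(131,249)): print(onz("top",*q,.027))
plan(np.array([.494,.2615,.12]),toolR(np.array([1,0.02,0])/1.0002,np.array([0,0,1.]),-1),5)
E
```

```text
time: 1.7
position: [0.475, 0.0856, 0.2608]
tool_rot: [2.221, 0.001, -2.22]
ft_force: [1.2, -0.3, 0.2]
grip_width: 0.997
[0.47504746 0.08561237 0.26081673] 1.7 [ 0.49 -0.04 -0.7   1.77 -0.02  1.4  -1.77]
[0.56829029 0.21828507 0.027     ]
[0.42515871 0.18837155 0.027     ]
[0.39286791 0.29334349 0.027     ]
dist mm 226.10840160719133 deg 1.062456854896195
rot [-0.04, -0.0, -0.0] travel [0.094, -0.117, -0.013]
rot [-0.04, -0.0, -0.0] travel [0.094, -0.117, -0.013]
rot [-0.04, -0.0, -0.0] travel [0.094, -0.117, -0.014]
rot [-0.04, -0.0, -0.0] travel [0.094, -0.117, -0.014]
rot [-0.04, -0.0, -0.0] travel [0.094, -0.117, -0.015]
```

```bash
python3 -m jog '[{"rot":[0,0,0],"travel":[0.094,-0.117,-0.013],"jaw":-1},{"rot":[0,0,0],"travel":[0.094,-0.117,-0.013],"jaw":-1},{"rot":[0,0,0],"travel":[0.094,-0.117,-0.013],"jaw":-1},{"rot":[-0.1,0,0],"travel":[0.094,-0.117,-0.013],"jaw":-1},{"rot":[-0.1,0,0],"travel":[0.094,-0.117,-0.013],"jaw":-1}]'
python3 - <<'E'
from h import *
s,p,Rm=pose();print(p,s["time"],s["joint_positions"].round(2))
for n in("scene","top"): cv2.imwrite(f"pics/{n}1.png",ctrl.get_image(n)[:,:,::-1])
t=cv2.imread("pics/top1.png");s=cv2.imread("pics/scene1.png")
c=lambda im,x,y: cv2.resize(im[y:y+80,x:x+80],None,fx=5,fy=5,interpolation=cv2.INTER_CUBIC)
cv2.imwrite("pics/e1.png",np.hstack([c(t,105,175),c(s,165,250)]))
plan(np.array([.494,.2615,.007]),toolR(np.array([1,0.02,0])/1.0002,np.array([0,0,1.]),-1),4)
E
```

```text
time: 2.2
position: [0.4943, 0.2604, 0.1185]
tool_rot: [2.212, 0.021, -2.212]
ft_force: [0.1, -0.4, 0.5]
grip_width: 0.998
[0.49428907 0.2603662  0.11853694] 2.2 [ 0.19  0.31 -0.84  1.79  0.25  1.16 -2.28]
dist mm 108.45609976632043 deg 0.6691290794759223
rot [0.02, 0.03, 0.01] travel [0.09, 0.002, -0.004]
rot [0.02, 0.03, 0.01] travel [0.09, 0.002, -0.004]
rot [0.02, 0.03, 0.01] travel [0.09, 0.002, -0.004]
rot [0.02, 0.03, 0.01] travel [0.09, 0.002, -0.004]
```

View pics/e1.png

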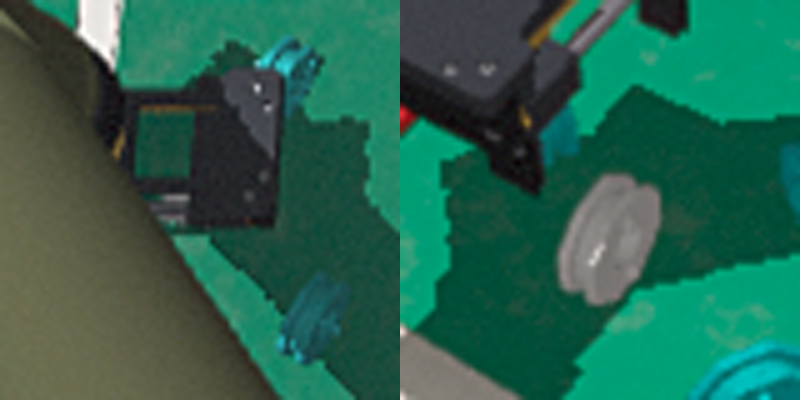

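The scene view shows the white former at about crop (610,240), unobstructed and below the open fingers. The turquoise ones sit clear of the descent.

```bash
python3 -m jog '[{"rot":[0,0,0],"travel":[0.12,0,0],"jaw":-1},{"rot":[0,0,0],"travel":[0.12,0,0],"jaw":-1},{"rot":[0,0,0],"travel":[0.08,0,0],"jaw":-1},{"rot":[0,0,0],"travel":[0.05,0,0],"jaw":-1},{"rot":[0,0,0],"travel":[0,0,0],"jaw":-1}]'
python3 - <<'E'
from h import *
for n in("scene","top"): cv2.imwrite(f"pics/{n}2.png",ctrl.get_image(n)[:,:,::-1])
t=cv2.imread("pics/top2.png");s=cv2.imread("pics/scene2.png")
c=lambda im,x,y: cv2.resize(im[y:y+80,x:x+80],None,fx=5,fy=5,interpolation=cv2.INTER_CUBIC)
cv2.imwrite("pics/e2.png",np.hstack([c(t,105,175),c(s,165,250)]))
E
```

```text
time: 2.8
position: [0.4931, 0.258, 0.0073]
tool_rot: [2.207, 0.019, -2.215]
ft_force: [-0.4, 0.5, 0.8]
grip_width: 0.996
```

View pics/e2.png

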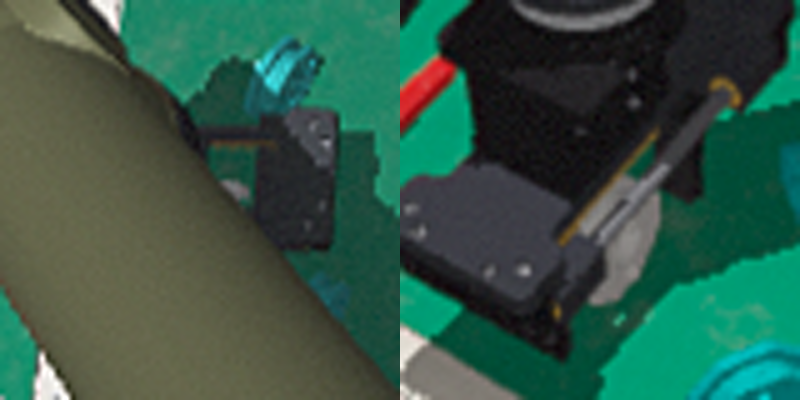

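```bash
python3 -m jog '[{"rot":[0,0,0],"travel":[0,-0.01,-0.003],"jaw":-1},{"rot":[0,0,0],"travel":[0,0,0],"jaw":0.2},{"rot":[0,0,0],"travel":[0,0,0],"jaw":1},{"rot":[0,0,0],"travel":[0,0,0],"jaw":1},{"rot":[0,0,0],"travel":[0,0,0],"jaw":1},{"rot":[0,0,0],"travel":[0,0,0],"jaw":1}]' 25
python3 -m jog '[{"rot":[0,0,0],"travel":[0,0,0],"jaw":1},{"rot":[0,0,0],"travel":[0,0,0],"jaw":1}]'
```

```text
time: 3.5
position: [0.4952, 0.2622, 0.0089]
tool_rot: [2.212, 0.021, -2.212]
ft_force: [-0.8, -0.7, -0.0]
grip_width: 0.631
time: 3.7
position: [0.4952, 0.2622, 0.0089]
tool_rot: [2.211, 0.021, -2.212]
ft_force: [-0.2, -0.9, 1.3]
grip_width: 0.592
```

```bash
python3 -m jog '[{"rot":[0,0,0],"travel":[-0.05,0,0],"jaw":1},{"rot":[0,0,0],"travel":[-0.1,0,0],"jaw":1},{"rot":[0,0,0],"travel":[-0.15,0,0.0],"jaw":1},{"rot":[0,0,0],"travel":[-0.15,0,0],"jaw":1}]'
cat >> h.py <<'E'
def tcp_for(xa,c=.0175,roll=0,dy=0,dz=0):
    """TCP pose placing former centre at hook_arm (xa,dy,dz), rolled by roll deg about AX"""
    fz=R.from_rotvec(AX*np.radians(roll)).apply(AZ); 
    return O+xa*AX+dy*AY+dz*AZ-c*fz, toolR(AX,fz,-1)
E
python3 - <<'E'
from h import *
s,p,Rm=pose();print(p,s["time"],s["joint_positions"].round(2),s["grip_width"],s["ft_force"])
plan(*tcp_for(-.125),8)
E
```

```text
time: 4.1
position: [0.4945, 0.2626, 0.1459]
tool_rot: [2.211, 0.023, -2.212]
ft_force: [0.1, 0.7, -0.2]
grip_width: 0.597
[0.49452114 0.2626368  0.14588003] 4.1 [ 0.2   0.28 -0.85  1.75  0.23  1.21 -2.26] 0.5971239222361826 [ 0.09963093  0.69797001 -0.23344386]
dist mm 248.8921011645438 deg 10.829744766333432
rot [-0.23, -0.15, 0.01] travel [0.01, 0.103, 0.011]
rot [-0.23, -0.15, 0.01] travel [0.011, 0.102, 0.013]
rot [-0.23, -0.15, 0.01] travel [0.011, 0.102, 0.015]
rot [-0.23, -0.15, 0.01] travel [0.011, 0.102, 0.017]
rot [-0.23, -0.15, 0.01] travel [0.011, 0.101, 0.019]
rot [-0.23, -0.15, 0.01] travel [0.012, 0.101, 0.021]
rot [-0.23, -0.15, 0.01] travel [0.012, 0.101, 0.022]
rot [-0.23, -0.15, 0.01] travel [0.013, 0.1, 0.024]
```

```bash
python3 -m jog '[{"rot":[-0.23,-0.15,0.01],"travel":[0.01,0.103,0.011],"jaw":1},{"rot":[-0.23,-0.15,0.01],"travel":[0.011,0.102,0.013],"jaw":1},{"rot":[-0.23,-0.15,0.01],"travel":[0.011,0.102,0.015],"jaw":1},{"rot":[-0.23,-0.15,0.01],"travel":[0.011,0.102,0.017],"jaw":1},{"rot":[-0.23,-0.15,0.01],"travel":[0.011,0.101,0.019],"jaw":1},{"rot":[-0.23,-0.15,0.01],"travel":[0.012,0.101,0.021],"jaw":1},{"rot":[-0.23,-0.15,0.01],"travel":[0.012,0.101,0.022],"jaw":1},{"rot":[-0.23,-0.15,0.01],"travel":[0.013,0.1,0.024],"jaw":1}]'
python3 -m jog '[{"rot":[0,0,0],"travel":[0,0,0],"jaw":1}]'
python3 - <<'E'
from h import *
for n in("scene","top"): cv2.imwrite(f"pics/{n}3.png",ctrl.get_image(n)[:,:,::-1])
t=cv2.imread("pics/top3.png");s=cv2.imread("pics/scene3.png")
c=lambda im,x,y: cv2.resize(im[y:y+60,x:x+50],None,fx=8,fy=8,interpolation=cv2.INTER_NEAREST)
cv2.imwrite("pics/e3.png",np.hstack([c(t,200,165),c(s,230,170)]))
s,p,Rm=pose();print(p,s["time"],s["joint_positions"].round(2),s["grip_width"],s["ft_force"])
plan(*tcp_for(-.125),1)
E
```

```text
time: 4.9
position: [0.4734, 0.0147, 0.1201]
tool_rot: [2.01, 0.184, -2.23]
ft_force: [0.3, -0.6, -0.8]
grip_width: 0.591
time: 5.0
position: [0.4732, 0.0108, 0.1193]
tool_rot: [2.011, 0.174, -2.236]
ft_force: [0.4, 0.3, -0.2]
grip_width: 0.594
[0.4735302  0.01551855 0.11978648] 5.1 [ 0.6   0.17 -0.75  1.9   0.12  1.23 -1.59] 0.5937484246715362 [-0.76019767  0.26538061  0.19092774]
dist mm 1.7808221910427013 deg 0.10677079269826645
rot [0.01, -0.01, 0.02] travel [-0.005, -0.002, 0.003]
```

View pics/e3.png

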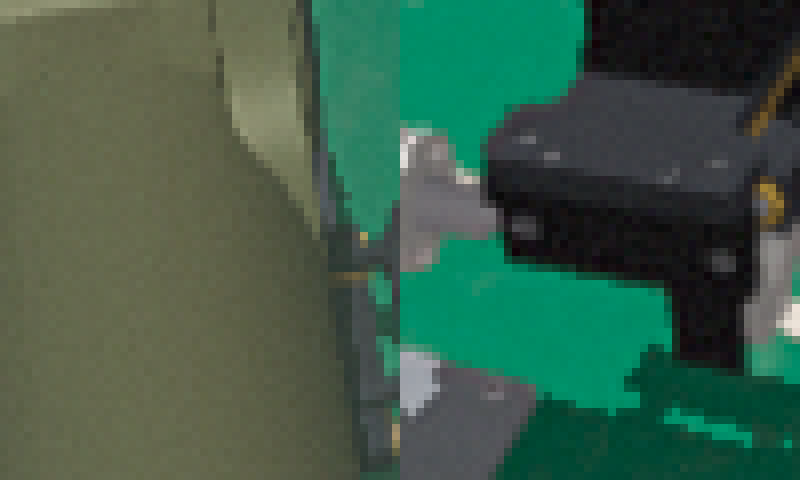

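```bash
python3 - <<'E'
from h import *
plan(*tcp_for(-.125,roll=-18),5)
T=tcp_for(-.125,roll=-18)
plan(*tcp_for(-.065,roll=-18),4,*T)
E
```

```text
dist mm 5.4277036077126235 deg 18.091431111515266
rot [0.0, -0.0, 0.72] travel [-0.002, 0.003, 0.001]
rot [0.0, -0.0, 0.72] travel [-0.001, 0.003, 0.001]
rot [0.0, -0.0, 0.72] travel [-0.001, 0.003, 0.001]
rot [0.0, -0.0, 0.72] travel [-0.001, 0.003, 0.001]
rot [0.0, -0.0, 0.72] travel [-0.001, 0.004, 0.001]
dist mm 60.00000000000011 deg 0.0
rot [0.0, 0.0, 0.0] travel [-0.0, 0.0, -0.05]
rot [0.0, 0.0, 0.0] travel [-0.0, 0.0, -0.05]
rot [0.0, 0.0, 0.0] travel [-0.0, 0.0, -0.05]
rot [0.0, 0.0, 0.0] travel [-0.0, 0.0, -0.05]
```

```bash
python3 -m jog '[{"rot":[0,0,0.72],"travel":[-0.002,0.003,0.001],"jaw":1},{"rot":[0,0,0.72],"travel":[-0.001,0.003,0.001],"jaw":1},{"rot":[0,0,0.72],"travel":[-0.001,0.003,0.001],"jaw":1},{"rot":[0,0,0.72],"travel":[-0.001,0.003,0.001],"jaw":1},{"rot":[0,0,0.72],"travel":[-0.001,0.004,0.001],"jaw":1},{"rot":[0,0,0],"travel":[0,0,0],"jaw":1}]'
python3 - <<'E'
from h import *
for n in("scene",): cv2.imwrite(f"pics/{n}4.png",ctrl.get_image(n)[:,:,::-1])
s=cv2.imread("pics/scene4.png")
c=lambda im,x,y: cv2.resize(im[y:y+60,x:x+60],None,fx=10,fy=10,interpolation=cv2.INTER_NEAREST)
cv2.imwrite("pics/e4.png",c(s,230,170))
s,p,Rm=pose();print(p,s["time"],s["joint_positions"].round(2),s["grip_width"],s["ft_force"])
plan(*tcp_for(-.125,roll=-18),1)
plan(*tcp_for(-.085,roll=-18),3)
E
```

```text
time: 5.7
position: [0.4725, 0.015, 0.1219]
tool_rot: [1.884, -0.117, -2.031]
ft_force: [0.2, 0.3, -0.2]
grip_width: 0.592
[0.47276444 0.01378298 0.12189486] 5.75 [ 0.41  0.18 -0.78  1.93  0.43  1.28 -1.91] 0.594321090372153 [ 0.7141993   0.51889983 -0.94491543]
dist mm 3.300030538508063 deg 0.4375892770298932
rot [0.08, -0.03, 0.03] travel [0.002, 0.011, -0.001]
dist mm 40.461964646537275 deg 0.4375892770298932
rot [0.03, -0.01, 0.01] travel [0.001, 0.004, -0.045]
rot [0.03, -0.01, 0.01] travel [0.001, 0.004, -0.045]
rot [0.03, -0.01, 0.01] travel [0.001, 0.004, -0.045]
```

View pics/e4.png

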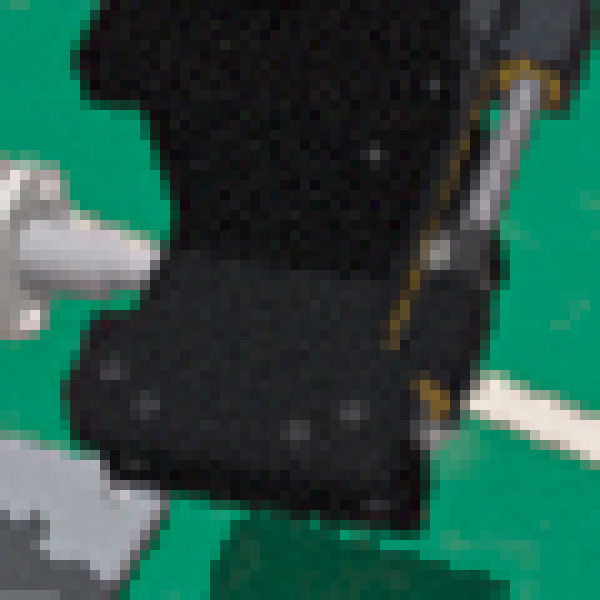

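```bash
python3 -m jog '[{"rot":[0.03,0,0],"travel":[0.001,0.003,-0.045],"jaw":1},{"rot":[0.03,0,0],"travel":[0.001,0.003,-0.045],"jaw":1},{"rot":[0,0,0],"travel":[0.001,0.003,-0.045],"jaw":1},{"rot":[0,0,0],"travel":[0,0,0],"jaw":1}]'
python3 - <<'E'
from h import *
s,p,Rm=pose();plan(*tcp_for(-.085,roll=-18),1)
print((Rm.T@s["ft_force"]).round(1))
E
python3 -m jog '[{"rot":[0,0,0],"travel":[0,0,0],"jaw":1}]'
python3 - <<'E'
from h import *
s,p,Rm=pose();plan(*tcp_for(-.085,roll=-18),1)
E
```

```text
time: 6.15
position: [0.5144, 0.0151, 0.1175]
tool_rot: [1.891, -0.13, -2.038]
ft_force: [-0.2, 0.4, 0.2]
grip_width: 0.595
dist mm 2.9958273823388537 deg 0.3411291288413894
rot [-0.05, -0.01, 0.04] travel [-0.004, -0.008, 0.004]
[-0.3 -0.4  0.1]
time: 6.25
position: [0.5128, 0.0151, 0.1175]
tool_rot: [1.888, -0.13, -2.039]
ft_force: [0.0, 1.3, -0.4]
grip_width: 0.59
dist mm 2.5784564701909773 deg 0.25915501358846327
rot [-0.04, 0.0, 0.03] travel [-0.004, -0.007, -0.002]
```

```bash
python3 -m jog '[{"rot":[0,0,0],"travel":[-0.004,-0.006,-0.025],"jaw":1},{"rot":[0,0,0],"travel":[0,0,-0.025],"jaw":1},{"rot":[0,0,0],"travel":[0,0,-0.025],"jaw":1},{"rot":[0,0,0],"travel":[0,0,0],"jaw":1}]'
cat > st.py <<'E'
import sys
from h import *
c,roll=float(sys.argv[1]),float(sys.argv[2])
s,p,Rm=pose(); C=p-Rm[:,0]*c; q=C-O
print("t",round(s["time"],2),"former at hook mm",(np.array([q@AX,q@AY,q@AZ])*1e3).round(1),"roll",round(np.degrees(np.arctan2(-(-Rm[:,0]@AY),-Rm[:,0]@AZ)),1),"F hook",np.round([s["ft_force"]@AX,s["ft_force"]@AY,s["ft_force"]@AZ],1),"M",np.round([s["torque"]@AX,s["torque"]@AY,s["torque"]@AZ],2),"w",round(s["grip_width"]*87,1))
E
python3 st.py .0175 -18
```

```text
time: 6.65
position: [0.5357, 0.0214, 0.1155]
tool_rot: [1.889, -0.13, -2.037]
ft_force: [0.3, -0.1, -0.8]
grip_width: 0.593
t 6.65 former at hook mm [-61.7  -0.4   0. ] roll -17.9 F hook [ 0.3 -0.2 -0.7] M [ 0.4  -0.12 -0.01] w 51.6
```

```bash
python3 -m jog '[{"rot":[0,0,0],"travel":[0,0,-0.01],"jaw":1},{"rot":[0,0,0],"travel":[0,0,-0.01],"jaw":1},{"rot":[0,0,0],"travel":[0,0,-0.01],"jaw":1}]'
python3 st.py .0175 -18
python3 -m jog '[{"rot":[0,0,0],"travel":[0,0,-0.01],"jaw":1},{"rot":[0,0,0],"travel":[0,0,0],"jaw":1}]'
python3 st.py .0175 -18
```

```text
time: 6.95
position: [0.5437, 0.0227, 0.1148]
tool_rot: [1.888, -0.131, -2.037]
ft_force: [0.1, -0.1, -0.8]
grip_width: 0.595
t 6.95 former at hook mm [-53.6  -0.5   0.1] roll -17.9 F hook [ 0.1 -0.1 -0.8] M [ 0.42 -0.07 -0.  ] w 51.7
time: 7.15
position: [0.5468, 0.0233, 0.1144]
tool_rot: [1.889, -0.131, -2.037]
ft_force: [-0.0, 0.6, 0.1]
grip_width: 0.594
t 7.15 former at hook mm [-50.4  -0.5   0.1] roll -17.9 F hook [0.  0.6 0.1] M [ 0.45 -0.18  0.09] w 51.7
```

```bash
python3 -m jog '[{"rot":[0,0,0],"travel":[0,0.001,-0.01],"jaw":1},{"rot":[0,0,0],"travel":[0,0,-0.01],"jaw":1},{"rot":[0,0,0],"travel":[0,0,-0.01],"jaw":1},{"rot":[0,0,0],"travel":[0,0,0],"jaw":1}]'
python3 st.py .0175 -18
python3 -m jog '[{"rot":[0,0,0],"travel":[0,0,-0.007],"jaw":1},{"rot":[0,0,0],"travel":[0,0,0],"jaw":1}]'
python3 st.py .0175 -18
```

```text
time: 7.55
position: [0.5558, 0.0244, 0.1136]
tool_rot: [1.889, -0.131, -2.037]
ft_force: [1.1, -0.6, 0.9]
grip_width: 0.59
t 7.55 former at hook mm [-41.3  -1.    0.2] roll -17.9 F hook [ 0.9 -0.8  1. ] M [ 0.25 -0.23  0.03] w 51.4
time: 7.75
position: [0.5577, 0.0247, 0.1134]
tool_rot: [1.888, -0.131, -2.037]
ft_force: [0.7, -1.3, -1.2]
grip_width: 0.6
t 7.75 former at hook mm [-39.4  -1.    0.2] roll -17.9 F hook [ 0.6 -1.4 -1.2] M [ 0.27 -0.18  0.07] w 52.2
```

```bash
for i in 1; do python3 -m jog '[{"rot":[0,0,0],"travel":[0,0,-0.006],"jaw":1},{"rot":[0,0,0],"travel":[0,0,0],"jaw":1}]'; done
python3 st.py .0175 -18
python3 -m jog '[{"rot":[0,0,0],"travel":[0,0,-0.006],"jaw":1},{"rot":[0,0,0],"travel":[0,0,0],"jaw":1}]'
python3 st.py .0175 -18
python3 -m jog '[{"rot":[0,0,0],"travel":[0,0,-0.005],"jaw":1},{"rot":[0,0,0],"travel":[0,0,0],"jaw":1}]'
python3 st.py .0175 -18
```

```text
time: 7.95
position: [0.5594, 0.025, 0.1132]
tool_rot: [1.888, -0.131, -2.037]
ft_force: [-0.1, -1.6, -1.0]
grip_width: 0.597
t 7.95 former at hook mm [-37.7  -1.    0.2] roll -17.9 F hook [-0.3 -1.6 -1. ] M [ 0.28 -0.18  0.02] w 52.0
time: 8.15
position: [0.5612, 0.0254, 0.1131]
tool_rot: [1.888, -0.131, -2.037]
ft_force: [1.2, -0.8, -1.2]
grip_width: 0.596
t 8.15 former at hook mm [-35.9  -1.    0.3] roll -17.9 F hook [ 1.2 -1.  -1. ] M [ 0.18 -0.1   0.02] w 51.9
time: 8.35
position: [0.5626, 0.0257, 0.1129]
tool_rot: [1.888, -0.131, -2.037]
ft_force: [-0.5, -1.7, -0.5]
grip_width: 0.596
t 8.35 former at hook mm [-34.4  -0.9   0.2] roll -17.9 F hook [-0.8 -1.6 -0.6] M [ 0.17 -0.05  0.03] w 51.9
```

```bash
python3 -m jog '[{"rot":[0,0,0],"travel":[0,0,-0.005],"jaw":1},{"rot":[0,0,0],"travel":[0,0,0],"jaw":1}]'
python3 st.py .0175 -18
python3 -m jog '[{"rot":[0,0,0],"travel":[0,0,-0.005],"jaw":1},{"rot":[0,0,0],"travel":[0,0,0],"jaw":1}]'
python3 st.py .0175 -18
python3 -m jog '[{"rot":[0,0,0],"travel":[0,0,-0.005],"jaw":1},{"rot":[0,0,0],"travel":[0,0,0],"jaw":1}]'
python3 st.py .0175 -18
```

```text
time: 8.55
position: [0.5641, 0.0259, 0.1127]
tool_rot: [1.888, -0.131, -2.037]
ft_force: [-0.3, -1.6, -0.7]
grip_width: 0.596
t 8.55 former at hook mm [-32.8  -1.    0.2] roll -17.9 F hook [-0.5 -1.6 -0.8] M [ 0.17 -0.07  0.03] w 51.8
time: 8.75
position: [0.5648, 0.026, 0.1125]
tool_rot: [1.887, -0.131, -2.038]
ft_force: [-3.0, -2.0, 1.0]
grip_width: 0.59
t 8.75 former at hook mm [-32.   -1.    0.1] roll -17.9 F hook [-3.5 -1.5  0.7] M [ 0.13  0.43 -0.13] w 51.4
time: 8.95
position: [0.5671, 0.0262, 0.112]
tool_rot: [1.889, -0.131, -2.037]
ft_force: [-0.2, -1.9, -1.4]
grip_width: 0.591
t 8.95 former at hook mm [-29.8  -1.3  -0.1] roll -17.9 F hook [-0.4 -1.9 -1.5] M [ 0.14  0.04 -0.01] w 51.4
```

```bash
python3 - <<'E'
from h import *
for n in("scene","top"): cv2.imwrite(f"pics/{n}5.png",ctrl.get_image(n)[:,:,::-1])
t=cv2.imread("pics/top5.png");s=cv2.imread("pics/scene5.png")
c=lambda im,x,y: cv2.resize(im[y:y+60,x:x+40],None,fx=10,fy=10,interpolation=cv2.INTER_NEAREST)
cv2.imwrite("pics/e5.png",np.hstack([c(t,205,155),c(s,215,165)]))
E
```

```text
(no output)
```

View pics/e5.png

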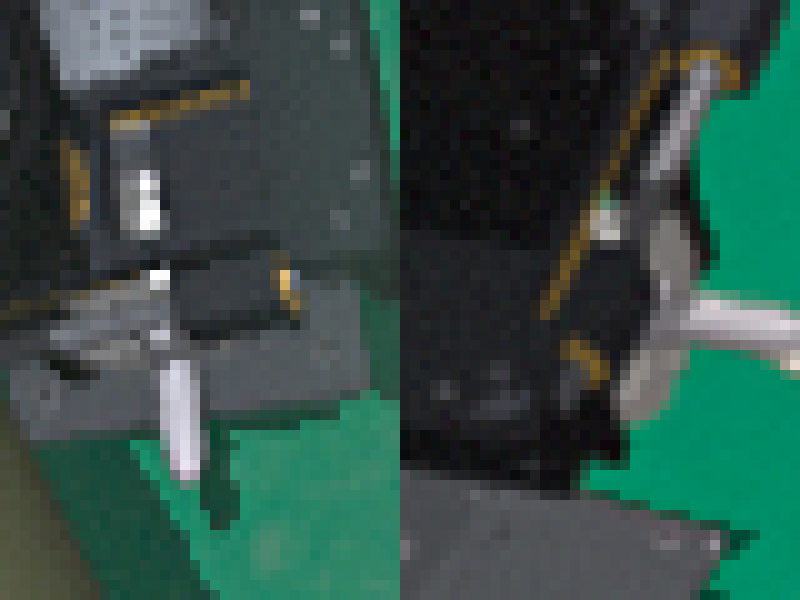

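```bash
python3 - <<'E'
from h import *
for x in(-85,-48,-45.5,-41,-38,-23): print(x,proj("scene",O+x*1e-3*AX).round(1),proj("top",O+x*1e-3*AX).round(1), "arm top edge scene",proj("scene",O+x*1e-3*AX+.009*AZ).round(1))
E
```

```text
-85 [[256.2 199. ]] [[223.6 203.9]] arm top edge scene [[255.9 196.1]]
-48 [[242.5 196.7]] [[221.9 191.1]] arm top edge scene [[242.1 193.8]]
-45.5 [[241.6 196.6]] [[221.8 190.2]] arm top edge scene [[241.2 193.7]]
-41 [[240.  196.3]] [[221.6 188.7]] arm top edge scene [[239.6 193.4]]
-38 [[238.9 196.1]] [[221.5 187.6]] arm top edge scene [[238.5 193.2]]
-23 [[233.5 195.2]] [[220.8 182.6]] arm top edge scene [[233.1 192.3]]
```

```bash
python3 - <<'E'
from h import *
t=cv2.imread("pics/top5.png");s=cv2.imread("pics/scene5.png")
def c(im,x,y,w,h,k):
    o=cv2.resize(im[y:y+h,x:x+w],None,fx=k,fy=k,interpolation=cv2.INTER_NEAREST)
    o=cv2.convertScaleAbs(o,alpha=1.8,beta=20)
    for i in range(0,w,5): cv2.putText(o,str(x+i),(i*k,8),0,.3,(0,255,255),1)
    for i in range(5,h,5): cv2.putText(o,str(y+i),(0,i*k+4),0,.3,(0,255,255),1)
    return o
cv2.imwrite("pics/e6.png",np.hstack([c(t,205,170,25,37,16),c(s,227,178,25,37,16)]))
E
```

```text
(no output)
```

View pics/e6.png

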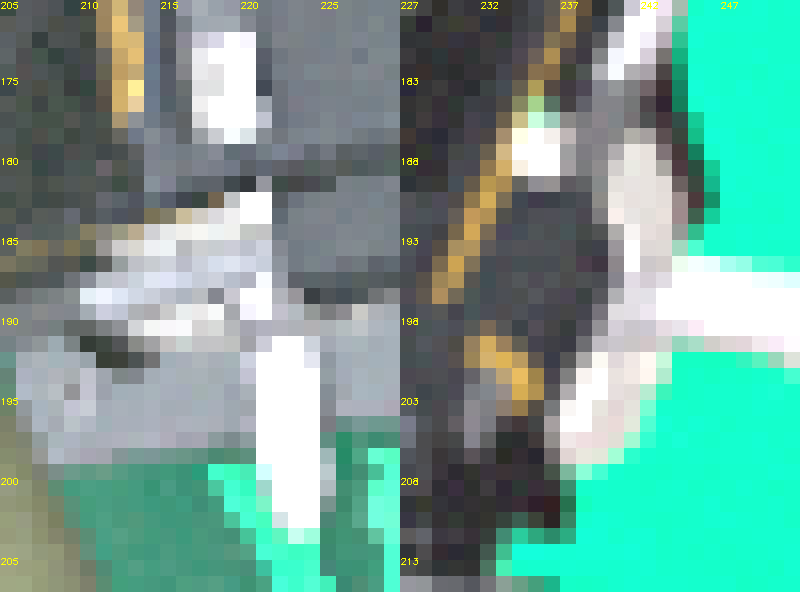

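```bash
python3 -m jog '[{"rot":[0,0,0],"travel":[0,0,-0.003],"jaw":1},{"rot":[0,0,0],"travel":[0,0,0],"jaw":1}]'
python3 st.py .0175 -18
python3 -m jog '[{"rot":[0,0,0],"travel":[0,0,-0.003],"jaw":1},{"rot":[0,0,0],"travel":[0,0,0],"jaw":1}]'
python3 st.py .0175 -18
python3 -m jog '[{"rot":[0,0,0],"travel":[0,0,-0.003],"jaw":1},{"rot":[0,0,0],"travel":[0,0,0],"jaw":1}]'
python3 st.py .0175 -18
```

```text
time: 9.25
position: [0.5676, 0.0262, 0.1121]
tool_rot: [1.888, -0.132, -2.037]
ft_force: [-0.7, -3.4, -3.7]
grip_width: 0.596
t 9.25 former at hook mm [-29.2  -1.3  -0. ] roll -18.0 F hook [-0.9 -3.2 -3.8] M [-0.01  0.03 -0.06] w 51.9
time: 9.45
position: [0.5685, 0.0263, 0.112]
tool_rot: [1.887, -0.132, -2.037]
ft_force: [-1.6, -4.7, -2.9]
grip_width: 0.597
t 9.45 former at hook mm [-28.4  -1.3   0. ] roll -18.0 F hook [-2.1 -4.3 -3.1] M [-0.16  0.19 -0.15] w 52.0
time: 9.65
position: [0.5689, 0.0264, 0.112]
tool_rot: [1.886, -0.132, -2.038]
ft_force: [-3.1, -4.0, -2.0]
grip_width: 0.595
t 9.65 former at hook mm [-28.   -1.4   0. ] roll -18.0 F hook [-3.5 -3.4 -2.4] M [-0.16  0.51 -0.28] w 51.8
```

```bash
python3 -m jog '[{"rot":[0,0,0],"travel":[0.002,0.003,0],"jaw":1},{"rot":[0,0,0],"travel":[0,0,0],"jaw":1}]'
python3 st.py .0175 -18
python3 -m jog '[{"rot":[0,0,0],"travel":[0.002,0.002,-0.003],"jaw":1},{"rot":[0,0,0],"travel":[0,0,0],"jaw":1}]'
python3 st.py .0175 -18
python3 -m jog '[{"rot":[0,0,0],"travel":[0,0,-0.003],"jaw":1},{"rot":[0,0,0],"travel":[0,0,0],"jaw":1}]'
python3 st.py .0175 -18
```

```text
time: 9.85
position: [0.5689, 0.0264, 0.1119]
tool_rot: [1.887, -0.13, -2.038]
ft_force: [-4.7, -2.8, 0.4]
grip_width: 0.596
t 9.85 former at hook mm [-28.   -1.4  -0. ] roll -17.9 F hook [-5.1 -2.  -0.2] M [ 0.13  0.81 -0.38] w 51.9
time: 10.05
position: [0.5689, 0.0262, 0.1118]
tool_rot: [1.885, -0.13, -2.04]
ft_force: [-7.4, -1.0, 3.6]
grip_width: 0.591
t 10.05 former at hook mm [-27.9  -1.5  -0.2] roll -17.9 F hook [-7.8  0.3  2.8] M [ 0.17  1.49 -0.58] w 51.4
time: 10.25
position: [0.5689, 0.0262, 0.1117]
tool_rot: [1.883, -0.131, -2.042]
ft_force: [-9.9, -1.8, 4.8]
grip_width: 0.594
t 10.25 former at hook mm [-27.9  -1.5  -0.2] roll -17.9 F hook [-10.5   0.    3.7] M [ 0.17  2.02 -0.78] w 51.7
```

```bash
python3 -m jog '[{"rot":[0,0,0],"travel":[-0.002,0,0.004],"jaw":1},{"rot":[0,0,0],"travel":[0,0,0],"jaw":1}]'; python3 st.py .0175 -18; python3 - <<'E'
from h import *
for n in("scene","top"): cv2.imwrite(f"pics/{n}6.png",ctrl.get_image(n)[:,:,::-1])
t=cv2.imread("pics/top6.png");s=cv2.imread("pics/scene6.png")
def c(im,x,y,w,h,k):
    o=cv2.resize(im[y:y+h,x:x+w],None,fx=k,fy=k,interpolation=cv2.INTER_NEAREST)
    o=cv2.convertScaleAbs(o,alpha=1.3,beta=0)
    for i in range(0,w,5): cv2.putText(o,str(x+i),(i*k,8),0,.3,(0,255,255),1)
    for i in range(5,h,5): cv2.putText(o,str(y+i),(0,i*k+4),0,.3,(0,255,255),1)
    return o
cv2.imwrite("pics/e7.png",np.hstack([c(t,205,170,25,37,16),c(s,227,178,25,37,16)]))
E
```

```text
time: 10.45
position: [0.5689, 0.0263, 0.1119]
tool_rot: [1.886, -0.13, -2.039]
ft_force: [-6.9, -1.4, -0.9]
grip_width: 0.595
t 10.45 former at hook mm [-28.   -1.5  -0.1] roll -17.9 F hook [-6.9 -0.2 -1.6] M [ 0.28  1.05 -0.44] w 51.7
```

View pics/e7.png

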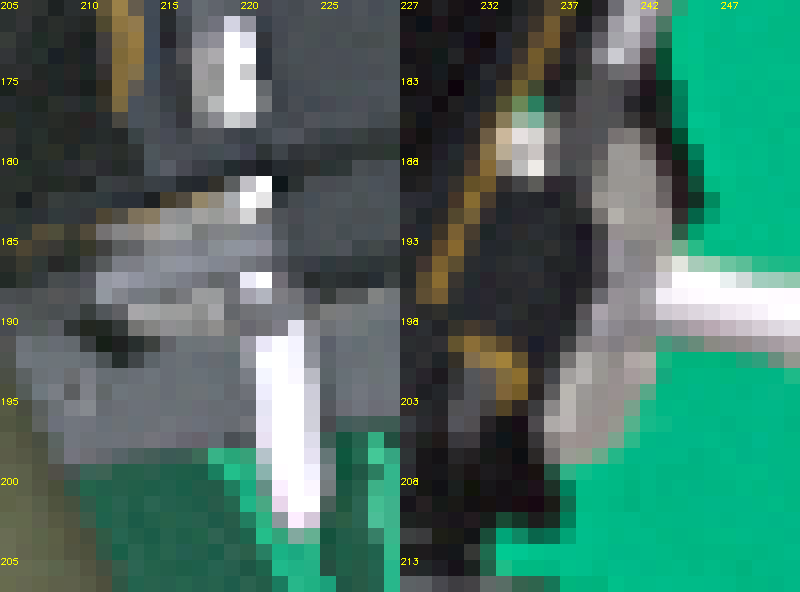

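```bash
python3 - <<'E'
from h import *
s=cv2.imread("pics/scene6.png");t=cv2.imread("pics/top6.png");s0=cv2.imread("pics/scene0.png");t0=cv2.imread("pics/top0.png")
for r in(192,194,195,196,197,198,200): print(r,[(tuple(s[r,c,::-1].tolist())) for c in range(237,248)])
print('top')
for c in(220,221,222,223): print(c,[(tuple(t[r,c,::-1].tolist())) for r in range(184,194)])
print("s0")
for r in(194,196,198): print(r,[(tuple(s0[r,c,::-1].tolist())) for c in range(228,240)])
for c in(220,221,): print(c,[(tuple(t0[r,c,::-1].tolist())) for r in range(177,187)])
E
```

```text
192 [(26, 27, 31), (20, 16, 25), (51, 51, 51), (115, 110, 111), (115, 112, 109), (113, 111, 108), (117, 110, 110), (36, 71, 54), (0, 122, 85), (0, 145, 103), (0, 146, 106)]
194 [(27, 29, 30), (24, 24, 29), (55, 53, 56), (117, 115, 119), (105, 103, 107), (106, 102, 103), (147, 145, 140), (174, 176, 170), (129, 156, 142), (118, 158, 136), (83, 151, 123)]
195 [(23, 22, 27), (27, 26, 29), (49, 47, 51), (99, 97, 101), (109, 107, 111), (113, 110, 115), (159, 155, 160), (201, 195, 202), (205, 197, 202), (214, 204, 205), (179, 185, 185)]
196 [(25, 23, 29), (36, 36, 36), (80, 79, 84), (115, 111, 115), (113, 111, 113), (128, 126, 129), (187, 183, 189), (193, 189, 194), (196, 192, 197), (201, 195, 201), (202, 194, 202)]
197 [(25, 25, 28), (66, 63, 66), (130, 125, 131), (116, 113, 116), (111, 108, 111), (121, 116, 120), (158, 153, 159), (164, 158, 164), (170, 165, 171), (175, 170, 176), (182, 176, 183)]
198 [(29, 32, 33), (71, 71, 73), (118, 116, 122), (108, 105, 110), (101, 98, 101), (103, 99, 103), (110, 111, 114), (121, 116, 121), (132, 123, 129), (142, 130, 138), (150, 140, 147)]
200 [(89, 8
[... 1073 characters left out ...]
), (127, 123, 122), (128, 126, 131), (137, 133, 139), (142, 140, 144), (147, 144, 149), (152, 150, 154), (157, 153, 157), (160, 158, 163), (162, 160, 164)]
198 [(172, 170, 167), (162, 160, 158), (133, 130, 127), (124, 120, 118), (99, 96, 97), (94, 90, 94), (94, 88, 92), (98, 94, 98), (100, 97, 99), (107, 100, 106), (111, 105, 110), (118, 109, 114)]
220 [(225, 226, 227), (184, 184, 185), (113, 115, 115), (154, 154, 163), (181, 184, 194), (179, 180, 192), (179, 177, 192), (175, 175, 187), (180, 180, 192), (178, 178, 189)]
221 [(223, 225, 226), (180, 180, 182), (113, 114, 113), (140, 141, 147), (173, 173, 185), (177, 178, 190), (181, 181, 191), (180, 181, 193), (183, 184, 195), (185, 187, 197)]
```

```bash
python3 -m jog '[{"rot":[0,0,0.5],"travel":[0,0.0025,0],"jaw":1},{"rot":[0,0,0.5],"travel":[0,0.0025,0],"jaw":1},{"rot":[0,0,0],"travel":[0,0,0],"jaw":1}]'; python3 st.py .0175 -18
python3 -m jog '[{"rot":[0,0,-0.5],"travel":[0,-0.0025,0],"jaw":1},{"rot":[0,0,-0.5],"travel":[0,-0.0025,0],"jaw":1},{"rot":[0,0,-0.5],"travel":[0,-0.0025,0],"jaw":1},{"rot":[0,0,-0.5],"travel":[0,-0.0025,0],"jaw":1},{"rot":[0,0,0],"travel":[0,0,0],"jaw":1}]'; python3 st.py .0175 -18
python3 -m jog '[{"rot":[0,0,0.5],"travel":[0,0.0025,0],"jaw":1},{"rot":[0,0,0.5],"travel":[0,0.0025,0],"jaw":1},{"rot":[0,0,0],"travel":[0,0,0],"jaw":1}]'; python3 st.py .0175 -18
```

```text
time: 10.85
position: [0.5693, 0.0239, 0.1126]
tool_rot: [1.844, -0.211, -1.979]
ft_force: [-5.8, -4.8, 1.8]
grip_width: 0.593
t 10.85 former at hook mm [-28.   -2.4   0.1] roll -23.1 F hook [-6.7 -3.7  1.1] M [-0.15  1.16 -0.56] w 51.6
time: 11.35
position: [0.5688, 0.0266, 0.1115]
tool_rot: [1.924, -0.049, -2.098]
ft_force: [-6.0, -2.2, -0.0]
grip_width: 0.597
t 11.35 former at hook mm [-28.   -2.7  -0. ] roll -12.8 F hook [-6.3 -1.1 -0.7] M [ 0.05  1.15 -0.28] w 51.9
time: 11.65
position: [0.5688, 0.0267, 0.1117]
tool_rot: [1.884, -0.13, -2.037]
ft_force: [-6.0, -2.4, 0.2]
grip_width: 0.594
t 11.65 former at hook mm [-28.   -1.   -0.3] roll -18.0 F hook [-6.3 -1.3 -0.4] M [ 0.15  1.2  -0.47] w 51.7
```

```bash
python3 -m jog '[{"rot":[0,0,0],"travel":[0,0,0.003],"jaw":1},{"rot":[0,0,0],"travel":[0,0,0],"jaw":0.2},{"rot":[0,0,0],"travel":[0,0,0],"jaw":-0.5},{"rot":[0,0,0],"travel":[0,0,0],"jaw":-0.5},{"rot":[0,0,0],"travel":[0,0,0],"jaw":-0.5},{"rot":[0,0,0],"travel":[0,0,0],"jaw":-0.5}]'; python3 st.py .0175 -18; python3 - <<'E'
from h import *
for n in("scene","top"): cv2.imwrite(f"pics/{n}7.png",ctrl.get_image(n)[:,:,::-1])
t=cv2.imread("pics/top7.png");s=cv2.imread("pics/scene7.png")
def c(im,x,y,w,h,k):
    o=cv2.resize(im[y:y+h,x:x+w],None,fx=k,fy=k,interpolation=cv2.INTER_NEAREST)
    o=cv2.convertScaleAbs(o,alpha=1.3,beta=0)
    return o
cv2.imwrite("pics/e8.png",np.hstack([c(t,200,165,30,40,13),c(s,222,175,30,40,13)]))
E
```

```text
time: 12.25
position: [0.5702, 0.0255, 0.1124]
tool_rot: [1.89, -0.131, -2.036]
ft_force: [0.1, 0.1, -0.4]
grip_width: 0.743
t 12.25 former at hook mm [-26.9  -2.5   0.5] roll -17.9 F hook [ 0.2  0.1 -0.4] M [ 0.35 -0.12  0.03] w 64.7
```

View pics/e8.png

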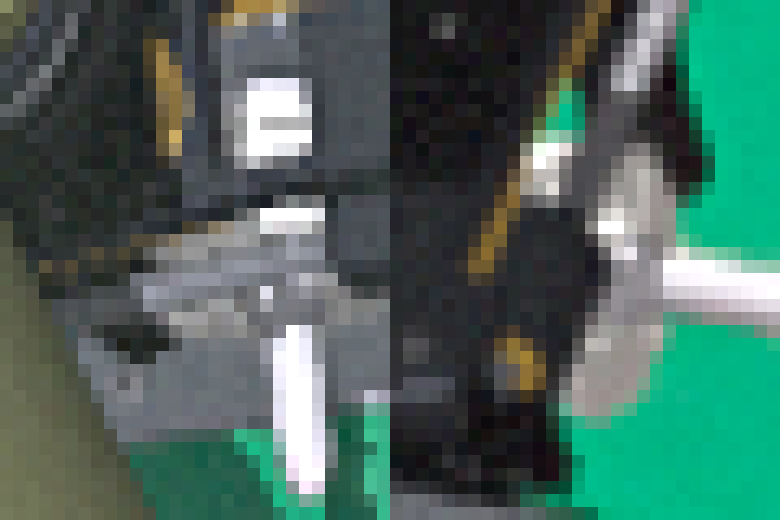

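```bash
python3 -m jog '[{"rot":[0,0,0],"travel":[-0.05,0,0],"jaw":-0.5},{"rot":[0,0,0],"travel":[-0.1,0,0],"jaw":-0.5},{"rot":[0,0,0],"travel":[-0.15,0,0],"jaw":-0.5},{"rot":[0,0,0],"travel":[-0.1,0.1,0],"jaw":-1},{"rot":[0,0,0],"travel":[0,0.15,0],"jaw":-1},{"rot":[0,0,0],"travel":[0,0.15,0],"jaw":-1}]'; python3 - <<'E'
from h import *
for n in("scene","top"): cv2.imwrite(f"pics/{n}8.png",ctrl.get_image(n)[:,:,::-1])
t=cv2.imread("pics/top8.png");s=cv2.imread("pics/scene8.png")
def c(im,x,y,w,h,k):
    o=cv2.resize(im[y:y+h,x:x+w],None,fx=k,fy=k,interpolation=cv2.INTER_NEAREST)
    for i in range(0,w,5): cv2.putText(o,str(x+i),(i*k,8),0,.3,(0,255,255),1)
    for i in range(5,h,5): cv2.putText(o,str(y+i),(0,i*k+4),0,.3,(0,255,255),1)
    return o
cv2.imwrite("pics/e9.png",np.hstack([c(t,202,165,30,43,13),c(s,222,175,36,43,13)]))
E
```

```text
time: 12.95
position: [0.5993, -0.0471, 0.2655]
tool_rot: [1.891, -0.128, -2.031]
ft_force: [0.3, 0.1, -0.3]
grip_width: 0.936
```

View pics/e9.png

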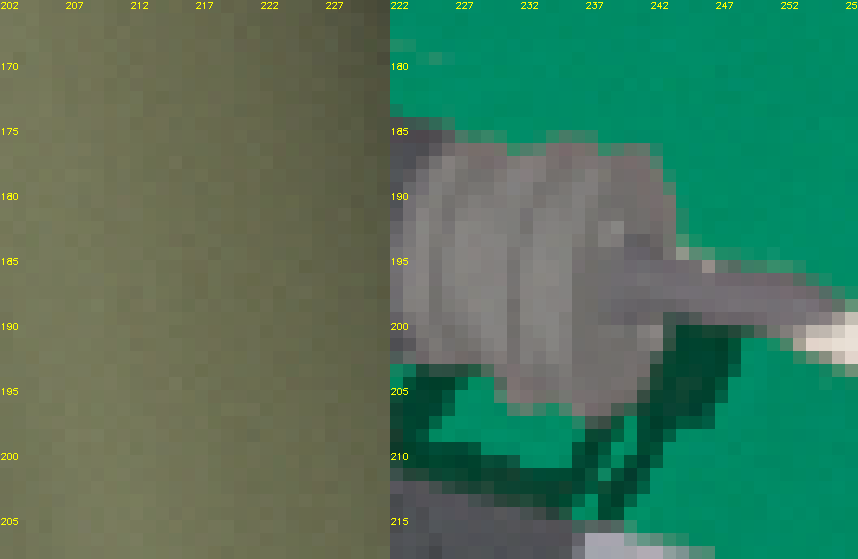

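View pics/scene8.png

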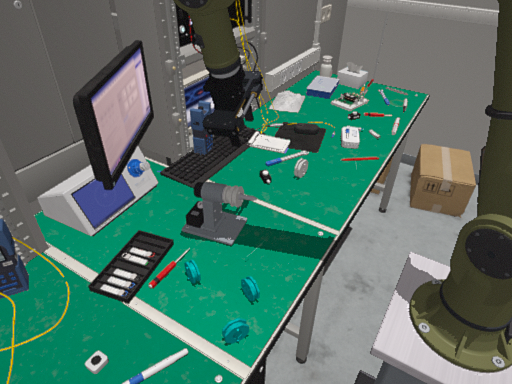

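```bash
python3 - <<'E'
from h import *
for q in((334,165),(383,192),(376,190),(311,175)): print(onz("top",*q,.01))
plan(np.array([.549,-.3137,.14]),toolR(np.array([1,0.025,0])/np.hypot(1,.025),np.array([0,0,1.]),-1),7)
s=cv2.imread("pics/scene8.png")
# lugs: two ends pixel pairs -> small front lug plane x=-45.5 (O corrected by +4 mm)
E
```

```text
[ 0.67207828 -0.30500261  0.01      ]
[ 0.59058486 -0.45276038  0.01      ]
[ 0.59619489 -0.43168636  0.01      ]
[ 0.63750219 -0.23329035  0.01      ]
dist mm 291.21280150545005 deg 21.023317543864966
rot [0.25, 0.12, -0.53] travel [0.097, 0.091, 0.038]
rot [0.25, 0.12, -0.53] travel [0.093, 0.096, 0.037]
rot [0.25, 0.12, -0.53] travel [0.088, 0.101, 0.036]
rot [0.25, 0.12, -0.53] travel [0.082, 0.106, 0.034]
rot [0.25, 0.12, -0.53] travel [0.077, 0.111, 0.033]
rot [0.25, 0.12, -0.53] travel [0.072, 0.115, 0.031]
rot [0.25, 0.12, -0.53] travel [0.066, 0.119, 0.029]
```

```bash
python3 -m jog '[{"rot":[0.25,0.12,-0.53],"travel":[0.097,0.091,0.038],"jaw":-1},{"rot":[0.25,0.12,-0.53],"travel":[0.093,0.096,0.037],"jaw":-1},{"rot":[0.25,0.12,-0.53],"travel":[0.088,0.101,0.036],"jaw":-1},{"rot":[0.25,0.12,-0.53],"travel":[0.082,0.106,0.034],"jaw":-1},{"rot":[0.25,0.12,-0.53],"travel":[0.077,0.111,0.033],"jaw":-1},{"rot":[0.25,0.12,-0.53],"travel":[0.072,0.115,0.031],"jaw":-1},{"rot":[0.25,0.12,-0.53],"travel":[0.066,0.119,0.029],"jaw":-1},{"rot":[0,0,0],"travel":[0,0,0],"jaw":-1}]'; python3 - <<'E'
from h import *
for n in("scene","top"): cv2.imwrite(f"pics/{n}9.png",ctrl.get_image(n)[:,:,::-1])
t=cv2.imread("pics/top9.png");s=cv2.imread("pics/scene9.png")
c=lambda im,x,y,k=5,w=80: cv2.resize(im[y:y+w,x:x+w],None,fx=k,fy=k,interpolation=cv2.INTER_NEAREST)
cv2.imwrite("pics/f1.png",np.hstack([c(t,300,165),c(s,260,130)]))
cv2.imwrite("pics/f2.png",np.hstack([c(t,200,165,10,40),c(s,220,175,10,40)]))
plan(np.array([.549,-.3137,.012]),toolR(np.array([1,0.025,0])/np.hypot(1,.025),np.array([0,0,1.]),-1),1)
s,p,Rm=pose(); print(p)
E
```

```text
time: 13.85
position: [0.5438, -0.3155, 0.1329]
tool_rot: [2.197, 0.027, -2.226]
ft_force: [-0.6, -0.1, -0.9]
grip_width: 1.001
dist mm 123.63353535408974 deg 0.6730924552920338
rot [0.08, 0.09, 0.05] travel [0.411, 0.023, -0.005]
[ 0.5483967  -0.30732074  0.13546737]
```

View pics/f1.png

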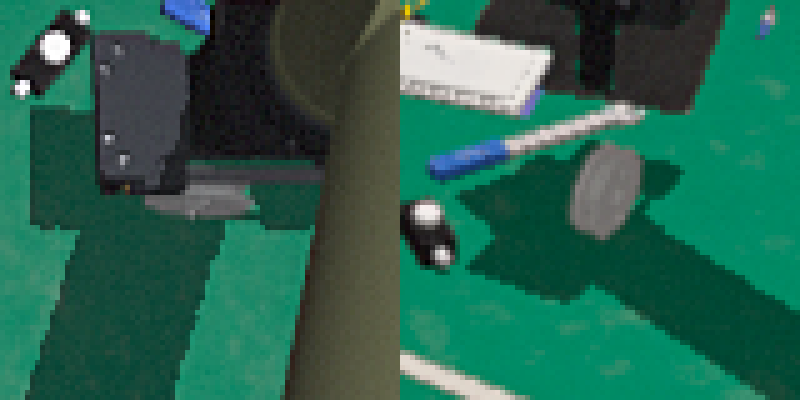

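View pics/f2.png

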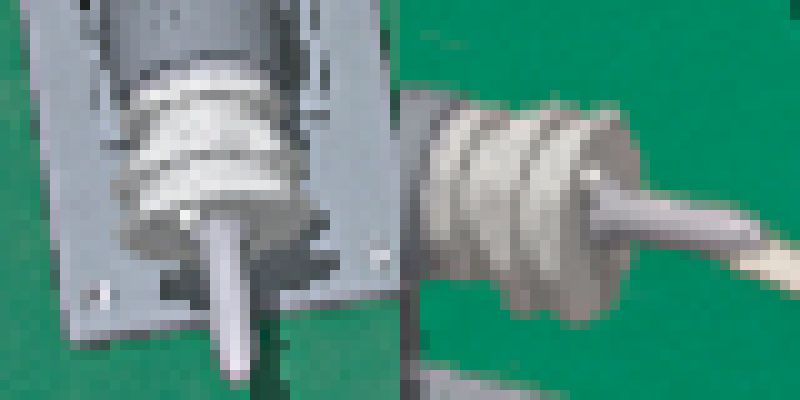

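```bash
python3 -m jog '[{"rot":[0.08,0.09,0.05],"travel":[0.11,0.015,-0.003],"jaw":-1},{"rot":[0,0,0],"travel":[0.13,0.005,-0.003],"jaw":-1},{"rot":[0,0,0],"travel":[0.1,0,0],"jaw":-1},{"rot":[0,0,0],"travel":[0.05,0,0],"jaw":-1},{"rot":[0,0,0],"travel":[0,0,0],"jaw":-1},{"rot":[0,0,0],"travel":[0,0,0],"jaw":-1}]'; python3 - <<'E'
from h import *
plan(np.array([.549,-.3137,.012]),toolR(np.array([1,0.025,0])/np.hypot(1,.025),np.array([0,0,1.]),-1),1)
print(two((239.3,192.5),(219,186.5)))
P=two((239.3,192.5),(219,186.5))[0]-(O+AX*(-.0455+.004)); print(P@AX,P@AY,P@AZ,np.degrees(np.arctan2(-(P@AY),P@AZ)))
E
```

```text
time: 14.55
position: [0.5526, -0.311, 0.0204]
tool_rot: [2.208, 0.032, -2.202]
ft_force: [0.4, -0.7, 0.6]
grip_width: 0.995
dist mm 9.510407031956206 deg 0.36621347065531645
rot [0.06, -0.03, -0.02] travel [0.028, 0.009, 0.012]
(array([0.55694948, 0.03635858, 0.14586206]), np.float64(0.0035611392027523107))
4.2800432577161364e-05 0.005175661712257028 0.01600117655625775 -17.924063902154728
```

```bash
python3 -m jog '[{"rot":[0.06,0,0],"travel":[0.014,0.005,0.005],"jaw":-1},{"rot":[0,0,0],"travel":[0.014,0.004,0.005],"jaw":-1},{"rot":[0,0,0],"travel":[0,0,0],"jaw":-1}]'; python3 - <<'E'
from h import *
plan(np.array([.549,-.3137,.012]),toolR(np.array([1,0.025,0])/np.hypot(1,.025),np.array([0,0,1.]),-1),1)
for n in("scene","top"): cv2.imwrite(f"pics/{n}10.png",ctrl.get_image(n)[:,:,::-1])
t=cv2.imread("pics/top10.png");s=cv2.imread("pics/scene10.png")
c=lambda im,x,y,k=7,w=55: cv2.resize(im[y:y+w,x:x+w],None,fx=k,fy=k,interpolation=cv2.INTER_NEAREST)
cv2.imwrite("pics/f3.png",np.hstack([c(t,310,175),c(s,275,140)]))
E
```

```text
time: 14.85
position: [0.5475, -0.3152, 0.0104]
tool_rot: [2.209, 0.024, -2.209]
ft_force: [-0.3, 0.2, -0.6]
grip_width: 1.0
dist mm 2.630038585408218 deg 0.15080674805889754
rot [-0.03, -0.0, -0.02] travel [-0.005, -0.005, -0.005]
```

View pics/f3.png

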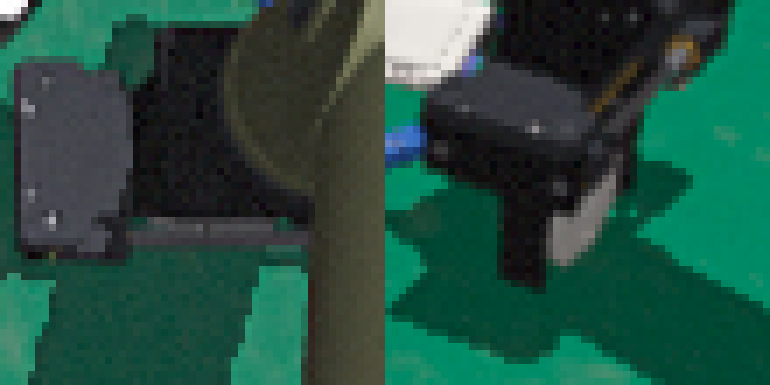

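```bash
python3 -m jog '[{"rot":[0,0,0],"travel":[-0.005,-0.004,-0.003],"jaw":-1},{"rot":[0,0,0],"travel":[0,0,0],"jaw":0],"x":0}]' 25 2>&1 | tail -1
python3 -m jog '[{"rot":[0,0,0],"travel":[-0.005,-0.004,-0.003],"jaw":-1},{"rot":[0,0,0],"travel":[0,0,0],"jaw":0},{"rot":[0,0,0],"travel":[0,0,0],"jaw":1},{"rot":[0,0,0],"travel":[0,0,0],"jaw":1},{"rot":[0,0,0],"travel":[0,0,0],"jaw":1},{"rot":[0,0,0],"travel":[0,0,0],"jaw":1},{"rot":[0,0,0],"travel":[0,0,0],"jaw":1}]' 25
python3 -m jog '[{"rot":[0,0,0],"travel":[0,0,0],"jaw":1}]'; python3 - <<'E'
from h import *
s,p,Rm=pose(); print(p,s["grip_width"]*87,s["ft_force"],s["joint_positions"].round(2))
E
```

```text
invalid input: not JSON, or not a number
time: 15.65
position: [0.5489, -0.3135, 0.0118]
tool_rot: [2.21, 0.025, -2.209]
ft_force: [-0.3, -0.7, 0.2]
grip_width: 0.689
time: 15.75
position: [0.5489, -0.3135, 0.0118]
tool_rot: [2.21, 0.025, -2.208]
ft_force: [0.6, -0.5, -0.1]
grip_width: 0.693
[ 0.54891591 -0.31346509  0.01180232] 60.297357015451134 [ 0.63190054 -0.53466829 -0.0924218 ] [ 0.9   0.52 -0.54  1.69  0.31  1.01 -1.29]
```

```bash
python3 -m jog '[{"rot":[0,0,0],"travel":[-0.05,0,0],"jaw":1},{"rot":[0,0,0],"travel":[-0.1,0,0],"jaw":1},{"rot":[0,0,0],"travel":[-0.15,0.0,0.0],"jaw":1},{"rot":[0,0,0],"travel":[-0.15,0,0],"jaw":1},{"rot":[0,0,0],"travel":[0,0,0],"jaw":1}]'
python3 - <<'E'
from h import *
s,p,Rm=pose(); print(p,s["grip_width"]*87)
plan(*tcp_for(-.135,c=.0187,roll=-18,dy=-.0005),8)
E
```

```text
time: 16.25
position: [0.5532, -0.3144, 0.1554]
tool_rot: [2.218, 0.018, -2.193]
ft_force: [0.8, 0.2, -1.5]
grip_width: 0.696
[ 0.55324915 -0.31435834  0.15541143] 60.50855594275776
dist mm 336.1475018102079 deg 21.06336918545842
rot [-0.25, -0.13, 0.45] travel [0.012, -0.135, 0.034]
rot [-0.25, -0.13, 0.45] travel [0.008, -0.136, 0.031]
rot [-0.25, -0.13, 0.45] travel [0.003, -0.137, 0.028]
rot [-0.25, -0.13, 0.45] travel [-0.003, -0.138, 0.025]
rot [-0.25, -0.13, 0.45] travel [-0.008, -0.138, 0.022]
rot [-0.25, -0.13, 0.45] travel [-0.013, -0.138, 0.019]
rot [-0.25, -0.13, 0.45] travel [-0.018, -0.138, 0.017]
rot [-0.25, -0.13, 0.45] travel [-0.023, -0.137, 0.014]
```

```bash
python3 -m jog '[{"rot":[-0.25,-0.13,0.45],"travel":[0.012,-0.135,0.034],"jaw":1},{"rot":[-0.25,-0.13,0.45],"travel":[0.008,-0.136,0.031],"jaw":1},{"rot":[-0.25,-0.13,0.45],"travel":[0.003,-0.137,0.028],"jaw":1},{"rot":[-0.25,-0.13,0.45],"travel":[-0.003,-0.138,0.025],"jaw":1},{"rot":[-0.25,-0.13,0.45],"travel":[-0.008,-0.138,0.022],"jaw":1},{"rot":[-0.25,-0.13,0.45],"travel":[-0.013,-0.138,0.019],"jaw":1},{"rot":[-0.25,-0.13,0.45],"travel":[-0.018,-0.138,0.017],"jaw":1},{"rot":[-0.25,-0.13,0.45],"travel":[-0.023,-0.137,0.014],"jaw":1}]'
python3 -m jog '[{"rot":[0,0,0],"travel":[0,0,0],"jaw":1},{"rot":[0,0,0],"travel":[0,0,0],"jaw":1}]'; python3 st.py .0187 -18
python3 - <<'E'
from h import *
plan(*tcp_for(-.135,c=.0187,roll=-18,dy=-.0005),1)
for n in("scene","top"): cv2.imwrite(f"pics/{n}11.png",ctrl.get_image(n)[:,:,::-1])
t=cv2.imread("pics/top11.png");s=cv2.imread("pics/scene11.png")
c=lambda im,x,y,k=8,w=50: cv2.resize(im[y:y+w,x:x+w],None,fx=k,fy=k,interpolation=cv2.INTER_NEAREST)
cv2.imwrite("pics/f4.png",np.hstack([c(t,200,170),c(s,235,170)]))
E
```

```text
time: 17.05
position: [0.4583, 0.0105, 0.117]
tool_rot: [1.874, -0.119, -2.044]
ft_force: [0.5, 0.6, -1.0]
grip_width: 0.694
time: 17.25
position: [0.4588, 0.0106, 0.1165]
tool_rot: [1.873, -0.114, -2.045]
ft_force: [0.3, -0.4, -0.2]
grip_width: 0.694
t 17.25 former at hook mm [-138.9    2.8   -6. ] roll -17.6 F hook [ 0.3 -0.4 -0.1] M [ 0.4  -0.17  0.04] w 60.4
dist mm 7.998984570745127 deg 0.8728112389509578
rot [0.12, 0.1, 0.07] travel [-0.016, 0.017, -0.013]
```

View pics/f4.png

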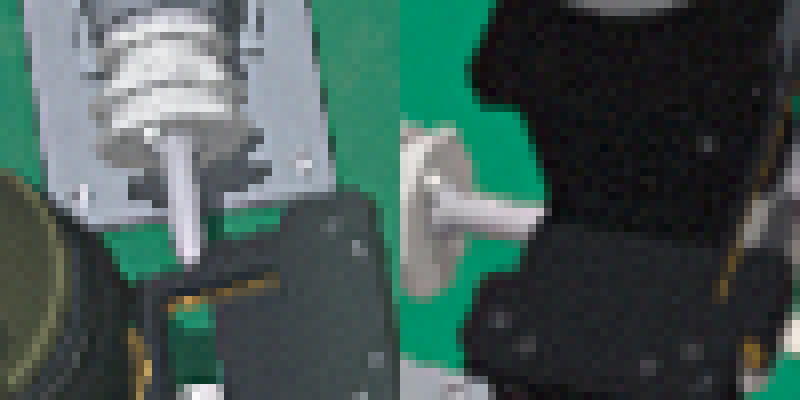

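```bash
python3 -m jog '[{"rot":[0.12,0.1,0.07],"travel":[-0.016,0.017,-0.013],"jaw":1},{"rot":[0,0,0],"travel":[0,0,0],"jaw":1},{"rot":[0,0,0],"travel":[0,0,0],"jaw":1}]'; python3 st.py .0187 -18
python3 - <<'E'
from h import *
plan(*tcp_for(-.135,c=.0187,roll=-18,dy=-.0005),1)
E
```

```text
time: 17.65
position: [0.4646, 0.0055, 0.1224]
tool_rot: [1.889, -0.134, -2.039]
ft_force: [-0.5, 0.2, -0.8]
grip_width: 0.694
t 17.65 former at hook mm [-134.8   -3.1    0.4] roll -18.0 F hook [-0.4  0.3 -0.9] M [ 0.44 -0.12  0.04] w 60.3
dist mm 2.5797903806089244 deg 0.35057960972756236
rot [-0.07, 0.01, 0.01] travel [-0.001, -0.008, 0.001]
```

```bash
python3 -m jog '[{"rot":[-0.06,0,0],"travel":[-0.001,-0.008,-0.04],"jaw":1},{"rot":[0,0,0],"travel":[0,0,-0.04],"jaw":1},{"rot":[0,0,0],"travel":[0,0,-0.03],"jaw":1},{"rot":[0,0,0],"travel":[0,0,0],"jaw":1},{"rot":[0,0,0],"travel":[0,0,0],"jaw":1}]'; python3 st.py .0187 -18
python3 - <<'E'
from h import *
plan(*tcp_for(-.1,c=.0187,roll=-18,dy=-.0005),1)
for n in("scene","top"): cv2.imwrite(f"pics/{n}12.png",ctrl.get_image(n)[:,:,::-1])
t=cv2.imread("pics/top12.png");s=cv2.imread("pics/scene12.png")
c=lambda im,x,y,k=8,w=50: cv2.resize(im[y:y+w,x:x+w],None,fx=k,fy=k,interpolation=cv2.INTER_NEAREST)
cv2.imwrite("pics/f5.png",np.hstack([c(t,200,170),c(s,235,170)]))
E
```

```text
time: 18.15
position: [0.4956, 0.0145, 0.1178]
tool_rot: [1.883, -0.126, -2.038]
ft_force: [-0.1, -0.1, -1.8]
grip_width: 0.694
t 18.15 former at hook mm [-102.4    0.3   -0.8] roll -17.9 F hook [ 0.1 -0.1 -1.8] M [ 0.44 -0.14  0.  ] w 60.4
dist mm 2.667336133419567 deg 0.16056555639573203
rot [0.02, 0.02, 0.01] travel [-0.002, 0.004, -0.008]
```

View pics/f5.png

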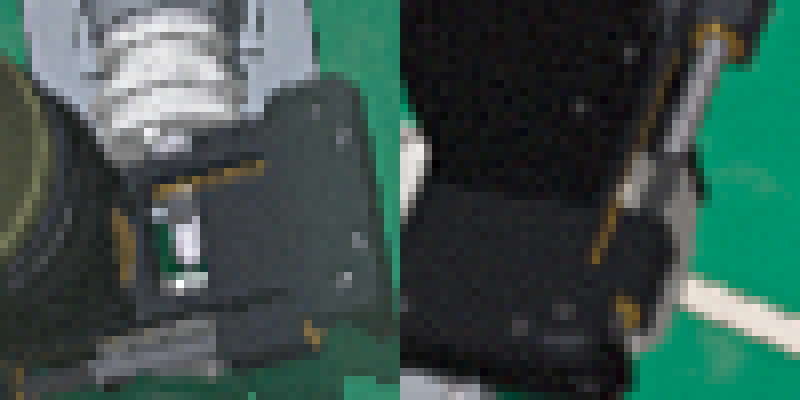

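```bash
python3 -m jog '[{"rot":[0.02,0.02,0],"travel":[-0.002,0.003,-0.012],"jaw":1},{"rot":[0,0,0],"travel":[0,0,-0.012],"jaw":1},{"rot":[0,0,0],"travel":[0,0,-0.01],"jaw":1},{"rot":[0,0,0],"travel":[0,0,0],"jaw":1}]'; python3 st.py .0187 -18
python3 -m jog '[{"rot":[0,0,0],"travel":[0,0,-0.01],"jaw":1},{"rot":[0,0,0],"travel":[0,0,-0.01],"jaw":1},{"rot":[0,0,0],"travel":[0,0,0],"jaw":1}]'; python3 st.py .0187 -18
```

```text
time: 18.65
position: [0.5066, 0.0159, 0.1178]
tool_rot: [1.887, -0.127, -2.035]
ft_force: [-1.2, 0.9, -0.0]
grip_width: 0.694
t 18.65 former at hook mm [-91.4  -0.3   0.4] roll -17.9 F hook [-1.   1.1 -0.1] M [ 0.45 -0.11  0.06] w 60.4
time: 18.95
position: [0.5125, 0.0169, 0.1172]
tool_rot: [1.887, -0.127, -2.035]
ft_force: [-0.3, -0.3, -1.1]
grip_width: 0.693
t 18.95 former at hook mm [-85.4  -0.3   0.3] roll -17.9 F hook [-0.2 -0.2 -1.2] M [ 0.42 -0.16  0.06] w 60.3
```

```bash
python3 -m jog '[{"rot":[0,0,0],"travel":[0,0,-0.01],"jaw":1},{"rot":[0,0,0],"travel":[0,0,-0.01],"jaw":1},{"rot":[0,0,0],"travel":[0,0,0],"jaw":1}]'; python3 st.py .0187 -18
python3 -m jog '[{"rot":[0,0,0],"travel":[0,0,-0.01],"jaw":1},{"rot":[0,0,0],"travel":[0,0,-0.01],"jaw":1},{"rot":[0,0,0],"travel":[0,0,0],"jaw":1}]'; python3 st.py .0187 -18
python3 -m jog '[{"rot":[0,0,0],"travel":[0,0,-0.01],"jaw":1},{"rot":[0,0,0],"travel":[0,0,-0.01],"jaw":1},{"rot":[0,0,0],"travel":[0,0,0],"jaw":1}]'; python3 st.py .0187 -18
```

```text
time: 19.25
position: [0.5184, 0.0179, 0.1166]
tool_rot: [1.887, -0.128, -2.035]
ft_force: [-0.5, 0.5, -1.6]
grip_width: 0.691
t 19.25 former at hook mm [-79.4  -0.4   0.4] roll -17.9 F hook [-0.2  0.6 -1.6] M [ 0.42 -0.2   0.07] w 60.1
time: 19.55
position: [0.5243, 0.0185, 0.116]
tool_rot: [1.887, -0.129, -2.035]
ft_force: [0.2, -0.8, -0.7]
grip_width: 0.689
t 19.55 former at hook mm [-73.4  -0.9   0.4] roll -18.0 F hook [ 0.1 -0.8 -0.7] M [ 0.1  -0.17  0.08] w 60.0
time: 19.85
position: [0.53, 0.0191, 0.1154]
tool_rot: [1.886, -0.129, -2.035]
ft_force: [-0.4, -3.9, 0.4]
grip_width: 0.693
t 19.85 former at hook mm [-67.6  -1.2   0.4] roll -18.0 F hook [-1.1 -3.7  0.2] M [-0.36  0.04 -0.01] w 60.3
```

```bash
python3 -m jog '[{"rot":[0.16,0,0],"travel":[0.001,0.005,0],"jaw":1},{"rot":[0,0,0],"travel":[0,0,0],"jaw":1}]'; python3 st.py .0187 -18
python3 -m jog '[{"rot":[0,0,0],"travel":[0,0.001,-0.008],"jaw":1},{"rot":[0,0,0],"travel":[0,0,0],"jaw":1}]'; python3 st.py .0187 -18
```

```text
time: 20.05
position: [0.5302, 0.019, 0.1155]
tool_rot: [1.896, -0.142, -2.039]
ft_force: [-0.0, -0.4, -1.7]
grip_width: 0.694
t 20.05 former at hook mm [-67.5  -1.4   0.5] roll -17.9 F hook [ 0.1 -0.4 -1.7] M [ 0.17 -0.11  0.1 ] w 60.4
time: 20.25
position: [0.5328, 0.0192, 0.1154]
tool_rot: [1.896, -0.141, -2.039]
ft_force: [0.5, -0.7, 0.2]
grip_width: 0.691
t 20.25 former at hook mm [-65.   -1.7   0.7] roll -17.9 F hook [ 0.4 -0.8  0.2] M [ 0.33 -0.21  0.05] w 60.1
```

Contact-free again. Continue in gentle steps.

```bash
python3 -m jog '[{"rot":[0,0,0],"travel":[0,0,-0.009],"jaw":1},{"rot":[0,0,0],"travel":[0,0,-0.009],"jaw":1},{"rot":[0,0,0],"travel":[0,0,0],"jaw":1}]'; python3 st.py .0187 -18
python3 -m jog '[{"rot":[0,0,0],"travel":[0,0,-0.007],"jaw":1},{"rot":[0,0,0],"travel":[0,0,0],"jaw":1}]'; python3 st.py .0187 -18
python3 -m jog '[{"rot":[0,0,0],"travel":[0,0,-0.006],"jaw":1},{"rot":[0,0,0],"travel":[0,0,0],"jaw":1}]'; python3 st.py .0187 -18
```

```text
time: 20.55
position: [0.5382, 0.0199, 0.1148]
tool_rot: [1.896, -0.141, -2.039]
ft_force: [0.0, 0.9, -1.3]
grip_width: 0.692
t 20.55 former at hook mm [-59.5  -2.    0.7] roll -17.9 F hook [ 0.3  0.9 -1.2] M [ 0.43 -0.11  0.11] w 60.2
time: 20.75
position: [0.54, 0.0201, 0.1146]
tool_rot: [1.895, -0.142, -2.039]
ft_force: [0.4, 0.4, 0.0]
grip_width: 0.689
t 20.75 former at hook mm [-57.7  -2.1   0.7] roll -17.9 F hook [0.5 0.3 0.1] M [ 0.47 -0.12  0.01] w 60.0
time: 20.95
position: [0.5417, 0.0202, 0.1145]
tool_rot: [1.895, -0.142, -2.039]
ft_force: [0.1, 0.5, -1.0]
grip_width: 0.69
t 20.95 former at hook mm [-55.9  -2.2   0.7] roll -17.9 F hook [ 0.2  0.5 -0.9] M [ 0.47 -0.13  0.02] w 60.0
```

```bash
python3 -m jog '[{"rot":[0,0,0],"travel":[0,0,-0.006],"jaw":1},{"rot":[0,0,0],"travel":[0,0,0],"jaw":1}]'; python3 st.py .0187 -18
python3 -m jog '[{"rot":[0,0,0],"travel":[0,0,-0.005],"jaw":1},{"rot":[0,0,0],"travel":[0,0,0],"jaw":1}]'; python3 st.py .0187 -18
python3 -m jog '[{"rot":[0,0,0],"travel":[0,0,-0.005],"jaw":1},{"rot":[0,0,0],"travel":[0,0,0],"jaw":1}]'; python3 st.py .0187 -18
```

```text
time: 21.15
position: [0.5435, 0.0205, 0.1143]
tool_rot: [1.895, -0.142, -2.039]
ft_force: [0.3, 0.0, -1.3]
grip_width: 0.691
t 21.15 former at hook mm [-54.1  -2.3   0.7] roll -18.0 F hook [ 0.4 -0.  -1.3] M [ 0.46 -0.15 -0.02] w 60.1
time: 21.35
position: [0.545, 0.0207, 0.1142]
tool_rot: [1.895, -0.142, -2.039]
ft_force: [0.4, -0.1, -1.1]
grip_width: 0.688
t 21.35 former at hook mm [-52.6  -2.3   0.8] roll -18.0 F hook [ 0.5 -0.2 -1.1] M [ 0.49 -0.13 -0.  ] w 59.9
time: 21.55
position: [0.5464, 0.021, 0.114]
tool_rot: [1.895, -0.142, -2.039]
ft_force: [-0.3, 0.4, -0.6]
grip_width: 0.698
t 21.55 former at hook mm [-51.1  -2.3   0.7] roll -18.0 F hook [-0.2  0.4 -0.6] M [ 0.43 -0.14  0.06] w 60.8
```

```bash
python3 -m jog '[{"rot":[0,0,0],"travel":[0,0,-0.005],"jaw":1},{"rot":[0,0,0],"travel":[0,0,0],"jaw":1}]'; python3 st.py .0187 -18
python3 -m jog '[{"rot":[0,0,0],"travel":[0,0,-0.004],"jaw":1},{"rot":[0,0,0],"travel":[0,0,0],"jaw":1}]'; python3 st.py .0187 -18
python3 -m jog '[{"rot":[0,0,0],"travel":[0,0,-0.004],"jaw":1},{"rot":[0,0,0],"travel":[0,0,0],"jaw":1}]'; python3 st.py .0187 -18
```

```text
time: 21.75
position: [0.5472, 0.0211, 0.1137]
tool_rot: [1.893, -0.143, -2.041]
ft_force: [-2.7, -0.0, -0.9]
grip_width: 0.694
t 21.75 former at hook mm [-50.3  -2.4   0.5] roll -18.0 F hook [-2.6  0.5 -1.2] M [ 0.44  0.28 -0.06] w 60.4
time: 21.95
position: [0.5488, 0.0215, 0.1136]
tool_rot: [1.895, -0.142, -2.04]
ft_force: [-1.6, 0.3, -1.3]
grip_width: 0.694
t 21.95 former at hook mm [-48.7  -2.2   0.6] roll -17.9 F hook [-1.4  0.6 -1.5] M [ 0.47  0.19 -0.01] w 60.4
time: 22.15
position: [0.549, 0.0215, 0.1134]
tool_rot: [1.892, -0.142, -2.042]
ft_force: [-4.6, 0.7, 0.7]
grip_width: 0.694
t 22.15 former at hook mm [-48.4  -2.3   0.4] roll -18.0 F hook [-4.5  1.5  0.3] M [ 0.52  1.01 -0.18] w 60.4
```

```bash
python3 -m jog '[{"rot":[0,0,0],"travel":[-0.001,-0.002,0],"jaw":1},{"rot":[0,0,0],"travel":[0,0,0],"jaw":1}]'; python3 st.py .0187 -18
python3 -m jog '[{"rot":[0,0,0.5],"travel":[0,0.002,0],"jaw":1},{"rot":[0,0,0],"travel":[0,0,0],"jaw":1}]'; python3 st.py .0187 -18
python3 -m jog '[{"rot":[0,0,-0.5],"travel":[0,-0.002,0],"jaw":1},{"rot":[0,0,-0.5],"travel":[0,-0.002,0],"jaw":1},{"rot":[0,0,0],"travel":[0,0,0],"jaw":1}]'; python3 st.py .0187 -18
python3 -m jog '[{"rot":[0,0,0.5],"travel":[0,0.002,0],"jaw":1},{"rot":[0,0,0],"travel":[0,0,0],"jaw":1}]'; python3 st.py .0187 -18
```

```text
time: 22.35
position: [0.549, 0.0217, 0.1135]
tool_rot: [1.892, -0.143, -2.041]
ft_force: [-4.7, -1.0, 0.9]
grip_width: 0.69
t 22.35 former at hook mm [-48.4  -2.1   0.5] roll -18.0 F hook [-4.9 -0.2  0.4] M [ 0.4   0.95 -0.16] w 60.0
time: 22.55
position: [0.5492, 0.0214, 0.1137]
tool_rot: [1.872, -0.183, -2.011]
ft_force: [-5.3, -0.8, 0.3]
grip_width: 0.693
t 22.55 former at hook mm [-48.3  -1.6   0.4] roll -20.6 F hook [-5.4  0.2 -0.2] M [ 0.3   1.03 -0.28] w 60.3
time: 22.85
position: [0.5489, 0.0218, 0.1132]
tool_rot: [1.913, -0.102, -2.072]
ft_force: [-5.1, 0.0, -0.2]
grip_width: 0.687
t 22.85 former at hook mm [-48.4  -2.7   0.4] roll -15.3 F hook [-4.9  0.9 -0.8] M [ 0.61  0.99 -0.12] w 59.7
time: 23.05
position: [0.5493, 0.0222, 0.1135]
tool_rot: [1.892, -0.142, -2.039]
ft_force: [-4.9, -1.8, -0.0]
grip_width: 0.69
t 23.05 former at hook mm [-48.1  -1.6   0.5] roll -18.0 F hook [-5.1 -0.9 -0.5] M [ 0.34  1.03 -0.25] w 60.0
```

```bash
python3 - <<'E'
from h import *
for n in("scene","top"): cv2.imwrite(f"pics/{n}13.png",ctrl.get_image(n)[:,:,::-1])
t=cv2.imread("pics/top13.png");s=cv2.imread("pics/scene13.png")
def c(im,x,y,w,h,k):
    o=cv2.resize(im[y:y+h,x:x+w],None,fx=k,fy=k,interpolation=cv2.INTER_NEAREST)
    o=cv2.convertScaleAbs(o,alpha=1.3,beta=0)
    for i in range(0,w,5): cv2.putText(o,str(x+i),(i*k,8),0,.3,(0,255,255),1)
    for i in range(5,h,5): cv2.putText(o,str(y+i),(0,i*k+4),0,.3,(0,255,255),1)
    return o
cv2.imwrite("pics/f6.png",np.hstack([c(t,205,170,25,37,15),c(s,230,178,28,37,15)]))
E
```

```text
(no output)
```

View pics/f6.png

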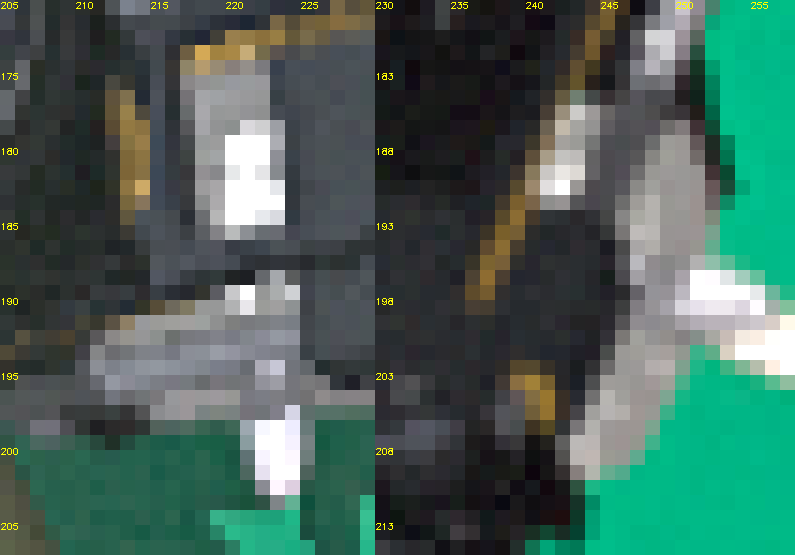

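```bash
python3 -m jog '[{"rot":[0,0,0],"travel":[0,0,-0.003],"jaw":1},{"rot":[0,0,0],"travel":[0,0,0],"jaw":1}]'; python3 st.py .0187 -18
python3 -m jog '[{"rot":[0,0,0],"travel":[0,0.003,0],"jaw":1},{"rot":[0,0,0],"travel":[0,0,0],"jaw":1}]'; python3 st.py .0187 -18
python3 -m jog '[{"rot":[0,0,0],"travel":[0.002,0,0],"jaw":1},{"rot":[0,0,0],"travel":[0,0,0],"jaw":1}]'; python3 st.py .0187 -18
```

```text
time: 23.35
position: [0.5494, 0.0221, 0.1133]
tool_rot: [1.891, -0.142, -2.043]
ft_force: [-7.3, -0.9, 2.1]
grip_width: 0.691
t 23.35 former at hook mm [-48.   -1.8   0.4] roll -17.9 F hook [-7.6  0.4  1.4] M [ 0.48  1.52 -0.25] w 60.1
time: 23.55
position: [0.5494, 0.0218, 0.1133]
tool_rot: [1.892, -0.14, -2.044]
ft_force: [-7.8, -0.0, 0.8]
grip_width: 0.693
t 23.55 former at hook mm [-48.   -2.1   0.4] roll -17.8 F hook [-7.8  1.4  0. ] M [ 0.72  1.44 -0.24] w 60.3
time: 23.75
position: [0.5494, 0.0217, 0.1132]
tool_rot: [1.892, -0.141, -2.043]
ft_force: [-8.1, 1.2, 1.9]
grip_width: 0.69
t 23.75 former at hook mm [-48.   -2.2   0.2] roll -17.9 F hook [-7.9  2.6  1.1] M [ 0.7   1.58 -0.3 ] w 60.0
```

```bash
python3 -m jog '[{"rot":[0,0,0],"travel":[0,0,0.008],"jaw":1},{"rot":[0,0,0],"travel":[0,0,0.007],"jaw":1},{"rot":[0,0,0],"travel":[0,0,0],"jaw":1}]'; python3 st.py .0187 -18
python3 -m jog '[{"rot":[0,0,0],"travel":[0.001,0.003,0],"jaw":1},{"rot":[0,0,0],"travel":[0,0,0],"jaw":1}]'; python3 st.py .0187 -18
python3 -m jog '[{"rot":[0,0,0],"travel":[0.001,0.003,0],"jaw":1},{"rot":[0,0,0],"travel":[0,0,0],"jaw":1}]'; python3 st.py .0187 -18
python3 -m jog '[{"rot":[0,0,0],"travel":[0.001,0.003,0],"jaw":1},{"rot":[0,0,0],"travel":[0,0,0],"jaw":1}]'; python3 st.py .0187 -18
```

```text
time: 24.05
position: [0.5477, 0.0205, 0.1142]
tool_rot: [1.898, -0.142, -2.037]
ft_force: [0.1, 0.6, -1.6]
grip_width: 0.69
t 24.05 former at hook mm [-50.1  -3.    1. ] roll -17.9 F hook [ 0.3  0.5 -1.6] M [ 0.41 -0.12  0.03] w 60.1
time: 24.25
position: [0.5474, 0.0198, 0.114]
tool_rot: [1.897, -0.142, -2.038]
ft_force: [-0.2, -0.5, -0.8]
grip_width: 0.693
t 24.25 former at hook mm [-50.4  -3.6   0.8] roll -17.9 F hook [-0.2 -0.4 -0.8] M [ 0.54 -0.21  0.01] w 60.3
time: 24.45
position: [0.5474, 0.0197, 0.1139]
tool_rot: [1.897, -0.14, -2.038]
ft_force: [1.0, 3.1, 0.2]
grip_width: 0.693
t 24.45 former at hook mm [-50.5  -3.8   0.7] roll -17.9 F hook [1.5 2.9 0.4] M [ 0.9  -0.36  0.11] w 60.3
time: 24.65
position: [0.5474, 0.0195, 0.1139]
tool_rot: [1.897, -0.139, -2.039]
ft_force: [0.1, 5.0, 0.5]
grip_width: 0.691
t 24.65 former at hook mm [-50.5  -3.9   0.7] roll -17.8 F hook [0.9 4.9 0.6] M [ 1.31 -0.38  0.11] w 60.1
```

```bash
python3 -m jog '[{"rot":[0,0,0],"travel":[-0.004,-0.011,0],"jaw":1},{"rot":[0,0,0],"travel":[0,0,0],"jaw":1}]'; python3 st.py .0187 -18
python3 -m jog '[{"rot":[0,0,0],"travel":[0.003,-0.001,0],"jaw":1},{"rot":[0,0,0],"travel":[0,0,0],"jaw":1}]'; python3 st.py .0187 -18
python3 -m jog '[{"rot":[0,0,0],"travel":[0.003,-0.001,0],"jaw":1},{"rot":[0,0,0],"travel":[0,0,0],"jaw":1}]'; python3 st.py .0187 -18
python3 -m jog '[{"rot":[0,0,0],"travel":[0.003,-0.001,0],"jaw":1},{"rot":[0,0,0],"travel":[0,0,0],"jaw":1}]'; python3 st.py .0187 -18
```

```text
time: 24.85
position: [0.5462, 0.0208, 0.1137]
tool_rot: [1.893, -0.143, -2.04]
ft_force: [-1.0, -0.8, -0.7]
grip_width: 0.688
t 24.85 former at hook mm [-51.4  -2.4   0.4] roll -18.0 F hook [-1.  -0.6 -0.8] M [ 0.46 -0.09  0.01] w 59.9
time: 25.05
position: [0.5463, 0.0205, 0.1131]
tool_rot: [1.894, -0.144, -2.04]
ft_force: [-0.7, -0.4, 1.5]
grip_width: 0.691
t 25.05 former at hook mm [-51.3  -2.8  -0.2] roll -18.0 F hook [-0.9 -0.3  1.4] M [ 0.26  0.05 -0.02] w 60.1
time: 25.25
position: [0.5464, 0.0204, 0.113]
tool_rot: [1.894, -0.145, -2.039]
ft_force: [-1.5, -0.9, 5.5]
grip_width: 0.695
t 25.25 former at hook mm [-51.2  -2.9  -0.3] roll -18.1 F hook [-2.2 -0.6  5.3] M [-0.01  0.47 -0.09] w 60.4
time: 25.45
position: [0.5464, 0.0205, 0.1129]
tool_rot: [1.894, -0.146, -2.038]
ft_force: [-3.2, 0.2, 10.6]
grip_width: 0.692
t 25.45 former at hook mm [-51.1  -2.8  -0.4] roll -18.1 F hook [-4.2  0.8 10.3] M [-0.22  0.89 -0.25] w 60.2
```

```bash
python3 -m jog '[{"rot":[0,0,0],"travel":[-0.012,0.002,0],"jaw":1},{"rot":[0,0,0],"travel":[0,0,0],"jaw":1}]'; python3 st.py .0187 -18
python3 -m jog '[{"rot":[0,0,0],"travel":[0,0,0],"jaw":1}]'; python3 st.py .0187 -18
```

```text
time: 25.65
position: [0.5467, 0.0218, 0.1147]
tool_rot: [1.896, -0.142, -2.039]
ft_force: [-0.2, -0.3, -1.5]
grip_width: 0.688
t 25.65 former at hook mm [-50.8  -1.6   1.4] roll -17.9 F hook [-0.1 -0.2 -1.5] M [ 0.43 -0.14  0.08] w 59.9
time: 25.75
position: [0.5464, 0.0216, 0.1142]
tool_rot: [1.895, -0.142, -2.04]
ft_force: [0.2, -0.4, -0.9]
grip_width: 0.691
t 25.75 former at hook mm [-51.1  -1.7   1. ] roll -18.0 F hook [ 0.2 -0.5 -0.9] M [ 0.38 -0.19  0.04] w 60.1
```

```bash
python3 -m jog '[{"rot":[0,0,0],"travel":[-0.001,0.002,-0.005],"jaw":1},{"rot":[0,0,0],"travel":[0,0,0],"jaw":1}]'; python3 st.py .0187 -18
python3 -m jog '[{"rot":[0,0,0],"travel":[0,0,-0.005],"jaw":1},{"rot":[0,0,0],"travel":[0,0,0],"jaw":1}]'; python3 st.py .0187 -18
python3 -m jog '[{"rot":[0,0,0],"travel":[0,0,-0.004],"jaw":1},{"rot":[0,0,0],"travel":[0,0,0],"jaw":1}]'; python3 st.py .0187 -18
```

```text
time: 25.95
position: [0.548, 0.0215, 0.1145]
tool_rot: [1.895, -0.142, -2.04]
ft_force: [-0.4, 0.1, -1.5]
grip_width: 0.693
t 25.95 former at hook mm [-49.5  -2.1   1.4] roll -17.9 F hook [-0.2  0.2 -1.5] M [ 0.53 -0.12  0.09] w 60.3
time: 26.15
position: [0.5489, 0.0218, 0.1144]
tool_rot: [1.893, -0.142, -2.041]
ft_force: [-2.6, -0.1, -1.7]
grip_width: 0.691
t 26.15 former at hook mm [-48.6  -2.    1.4] roll -17.9 F hook [-2.4  0.4 -2. ] M [ 0.5   0.29 -0.03] w 60.1
time: 26.35
position: [0.5491, 0.0218, 0.1142]
tool_rot: [1.89, -0.143, -2.043]
ft_force: [-3.9, -0.9, 0.4]
grip_width: 0.694
t 26.35 former at hook mm [-48.4  -2.    1.2] roll -18.0 F hook [-4.  -0.2 -0. ] M [ 0.49  1.05 -0.11] w 60.4
```

```bash
python3 -m jog '[{"rot":[0,0,0.5],"travel":[0,0.0027,-0.001],"jaw":1},{"rot":[0,0,0.5],"travel":[0,0.0027,0],"jaw":1},{"rot":[0,0,0],"travel":[0,0,0],"jaw":1}]'; python3 st.py .0187 -18
python3 -m jog '[{"rot":[0,0,0.5],"travel":[0,0.0027,0],"jaw":1},{"rot":[0,0,0.5],"travel":[0,0.0027,0],"jaw":1},{"rot":[0,0,0],"travel":[0,0,0],"jaw":1}]'; python3 st.py .0187 -18
python3 -m jog '[{"rot":[0,0,-0.5],"travel":[0,-0.0027,0],"jaw":1},{"rot":[0,0,-0.5],"travel":[0,-0.0027,0],"jaw":1},{"rot":[0,0,-0.5],"travel":[0,-0.0027,0],"jaw":1},{"rot":[0,0,-0.5],"travel":[0,-0.0027,0],"jaw":1},{"rot":[0,0,0],"travel":[0,0,0],"jaw":1}]'; python3 st.py .0187 -18
python3 -m jog '[{"rot":[0,0,-0.5],"travel":[0,-0.0027,0],"jaw":1},{"rot":[0,0,-0.5],"travel":[0,-0.0027,0],"jaw":1},{"rot":[0,0,0],"travel":[0,0,0],"jaw":1}]'; python3 st.py .0187 -18
python3 -m jog '[{"rot":[0,0,-0.5],"travel":[0,-0.0027,0],"jaw":1},{"rot":[0,0,-0.5],"travel":[0,-0.0027,0],"jaw":1},{"rot":[0,0,0],"travel":[0,0,0],"jaw":1}]'; python3 st.py .0187 -18
```

```text
time: 26.65
position: [0.5495, 0.021, 0.1147]
tool_rot: [1.85, -0.221, -1.983]
ft_force: [-5.9, -1.2, 1.5]
grip_width: 0.691
t 26.65 former at hook mm [-48.1  -1.3   1.2] roll -23.1 F hook [-6.1 -0.1  0.8] M [ 0.59  1.17 -0.33] w 60.1
time: 26.95
position: [0.5497, 0.0197, 0.1153]
tool_rot: [1.808, -0.296, -1.925]
ft_force: [-5.4, -0.2, 1.6]
grip_width: 0.694
t 26.95 former at hook mm [-48.2  -1.1   1.1] roll -28.1 F hook [-5.5  0.8  1.1] M [ 0.77  1.22 -0.4 ] w 60.4
time: 27.45
position: [0.5491, 0.021, 0.1139]
tool_rot: [1.892, -0.143, -2.046]
ft_force: [-5.2, -0.4, -1.5]
grip_width: 0.69
t 27.45 former at hook mm [-48.4  -2.8   0.9] roll -17.8 F hook [-5.   0.5 -2. ] M [ 0.69  1.   -0.14] w 60.0
time: 27.75
position: [0.549, 0.0227, 0.1134]
tool_rot: [1.93, -0.061, -2.102]
ft_force: [-4.7, 0.4, 0.7]
grip_width: 0.69
t 27.75 former at hook mm [-48.2  -2.7   0.9] roll -12.8 F hook [-4.6  1.2  0.2] M [ 0.51  1.06 -0.09] w 60.1
time: 28.05
position: [0.5487, 0.025, 0.1135]
tool_rot: [1.966, 0.025, -2.156]
ft_force: [-6.2, 0.1, 1.6]
grip_width: 0.689
t 28.05 former at hook mm [-48.2  -2.    1.3] roll -7.8 F hook [-6.2  1.2  0.9] M [0.51 1.23 0.04] w 60.0
```

```bash
python3 - <<'E'
from h import *
for n in("scene","top"): cv2.imwrite(f"pics/{n}14.png",ctrl.get_image(n)[:,:,::-1])
t=cv2.imread("pics/top14.png");s=cv2.imread("pics/scene14.png")
for r in(194,195,196,197,198,199,200): print(r,[(tuple(s[r,c,::-1].tolist())) for c in range(244,256)])
for cc in(221,222,223,224): print(cc,[(tuple(t[r,cc,::-1].tolist())) for r in range(189,200)])
def c(im,x,y,w,h,k):
    o=cv2.resize(im[y:y+h,x:x+w],None,fx=k,fy=k,interpolation=cv2.INTER_NEAREST)
    o=cv2.convertScaleAbs(o,alpha=1.3,beta=0)
    for i in range(0,w,5): cv2.putText(o,str(x+i),(i*k,8),0,.3,(0,255,255),1)
    for i in range(5,h,5): cv2.putText(o,str(y+i),(0,i*k+4),0,.3,(0,255,255),1)
    return o
cv2.imwrite("pics/f7.png",np.hstack([c(t,205,165,25,42,15),c(s,230,173,28,42,15)]))
E
```

```text
194 [(27, 30, 32), (32, 33, 38), (37, 39, 40), (87, 87, 87), (116, 114, 112), (117, 115, 114), (116, 114, 111), (118, 115, 112), (97, 103, 95), (25, 126, 94), (0, 148, 109), (0, 146, 108)]
195 [(32, 34, 41), (33, 31, 39), (62, 61, 63), (109, 106, 108), (105, 101, 102), (107, 106, 105), (107, 106, 105), (114, 112, 111), (98, 122, 110), (38, 142, 106), (0, 143, 103), (0, 145, 105)]
196 [(31, 32, 38), (50, 50, 51), (100, 98, 102), (118, 114, 118), (110, 107, 110), (109, 106, 109), (108, 104, 109), (106, 101, 106), (104, 101, 104), (85, 110, 101), (52, 127, 101), (16, 139, 103)]
197 [(37, 36, 42), (74, 75, 76), (116, 114, 117), (118, 116, 120), (116, 114, 118), (113, 112, 118), (117, 114, 117), (113, 110, 114), (115, 109, 114), (114, 108, 113), (111, 106, 108), (88, 112, 102)]
198 [(45, 45, 49), (100, 100, 100), (114, 114, 117), (115, 111, 116), (114, 111, 114), (115, 112, 117), (116, 114, 119), (117, 113, 117), (119, 115, 120), (123, 119, 123), (120, 114, 120), (110, 103, 108)]
199 [(77, 76, 77), (112, 111, 111), (108, 105, 108), (108, 105, 108), (104, 104, 108), (110, 108, 111), (108, 
[... 240 characters left out ...]
8, 129, 124), (154, 146, 142), (192, 182, 175), (193, 185, 178)]
221 [(84, 87, 65), (86, 86, 63), (89, 91, 69), (89, 89, 68), (88, 90, 68), (91, 96, 71), (92, 94, 72), (91, 92, 70), (91, 91, 68), (91, 93, 69), (92, 92, 71)]
222 [(83, 85, 64), (82, 84, 60), (84, 86, 67), (85, 89, 63), (85, 89, 67), (87, 88, 67), (90, 94, 70), (89, 90, 68), (91, 95, 69), (91, 92, 68), (89, 93, 70)]
223 [(80, 82, 63), (82, 83, 61), (82, 85, 65), (84, 85, 65), (84, 87, 65), (83, 84, 64), (85, 84, 62), (88, 90, 69), (88, 92, 70), (87, 89, 67), (89, 90, 69)]
224 [(79, 82, 63), (79, 81, 60), (81, 84, 64), (78, 81, 61), (85, 87, 67), (79, 83, 61), (83, 87, 62), (83, 87, 65), (87, 88, 65), (88, 90, 68), (87, 87, 67)]
```

View pics/f7.png

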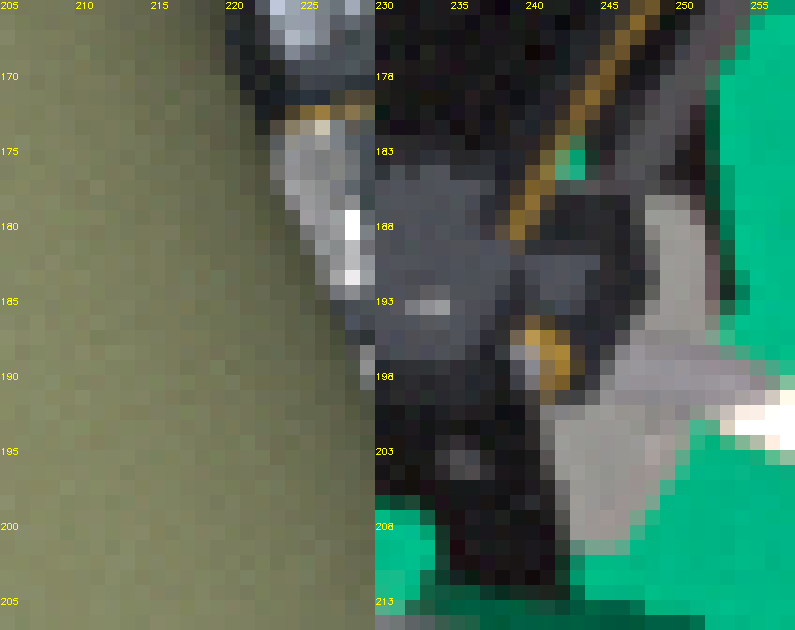

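```bash
python3 - <<'E'
from h import *
def bl(f,rows,cols):
    s=cv2.imread(f).astype(int)
    for r in rows: print(f[-12:],r,[f"{c}:{s[r,c,0]-s[r,c,2]:+d}/{s[r,c,1]}" for c in cols])
bl("pics/scene0.png",range(193,200),range(228,238))
bl("pics/scene9.png",range(193,200),range(234,246))
bl("pics/scene14.png",range(195,201),range(244,254))
for x in(-23,-41,-59,-63.5,-85): print(x,proj("scene",O+(x+4)*1e-3*AX),proj("scene",O+(x)*1e-3*AX))
E
```

```text
s/scene0.png 193 ['228:-4/180', '229:-5/179', '230:-5/140', '231:-4/129', '232:+0/166', '233:+3/179', '234:+1/176', '235:+3/176', '236:+2/174', '237:+2/178']
s/scene0.png 194 ['228:-4/171', '229:-6/173', '230:-6/137', '231:-2/131', '232:+3/165', '233:+2/170', '234:+2/171', '235:+2/173', '236:+2/175', '237:+3/175']
s/scene0.png 195 ['228:-5/169', '229:-5/174', '230:-5/128', '231:-3/130', '232:+2/152', '233:+3/155', '234:+2/158', '235:+3/161', '236:+1/164', '237:+1/166']
s/scene0.png 196 ['228:-4/169', '229:-6/174', '230:-5/129', '231:-5/123', '232:+3/126', '233:+2/133', '234:+2/140', '235:+2/144', '236:+2/150', '237:+0/153']
s/scene0.png 197 ['228:-5/170', '229:-6/166', '230:-6/125', '231:-4/117', '232:+2/100', '233:+1/105', '234:+0/108', '235:+0/116', '236:+2/122', '237:-1/128']
s/scene0.png 198 ['228:-5/170', '229:-4/160', '230:-6/130', '231:-6/120', '232:-2/96', '233:+0/90', '234:-2/88', '235:+0/94', '236:-1/97', '237:-1/100']
s/scene0.png 199 ['228:-3/137', '229:-4/140', '230:-6/125', '231:-5/127', '232:-5/118', '233:-6/100', '234:-5/91', '235:+19/104', '236:+32/109', '237:+17/101
[... 1869 characters left out ...]
/112', '250:+3/114', '251:+0/113', '252:+1/115', '253:+0/119']
/scene14.png 199 ['244:+0/76', '245:-1/111', '246:+0/105', '247:+0/105', '248:+4/104', '249:+1/108', '250:+2/106', '251:+1/108', '252:+0/111', '253:-2/114']
/scene14.png 200 ['244:-2/116', '245:-4/119', '246:-5/114', '247:-5/114', '248:-3/106', '249:-6/108', '250:-1/100', '251:+1/114', '252:-4/129', '253:-12/146']
-23 [[232.03549947 194.99432695]] [[233.46650506 195.23349986]]
-41 [[238.50754463 196.0760403 ]] [[239.95720692 196.31833141]]
-59 [[245.06418423 197.17189244]] [[246.53287047 197.41736315]]
-63.5 [[246.71675669 197.4480972 ]] [[248.19025744 197.69437259]]
-85 [[254.68762556 198.78031832]] [[256.18445893 199.03049343]]
```

```bash
python3 -m jog '[{"rot":[0,0,0],"travel":[0,0,-0.002],"jaw":1},{"rot":[0,0,0],"travel":[0,0,0],"jaw":1},{"rot":[0,0,0],"travel":[0,0,0.004],"jaw":1},{"rot":[0,0,0],"travel":[0,0,0],"jaw":0.1},{"rot":[0,0,0],"travel":[0,0,0],"jaw":-0.6},{"rot":[0,0,0],"travel":[0,0,0],"jaw":-0.6},{"rot":[0,0,0],"travel":[0,0,0],"jaw":-0.6},{"rot":[0,0,0],"travel":[0,0,0],"jaw":-0.6}]'; python3 st.py .0187 -18
python3 -m jog '[{"rot":[0,0,0],"travel":[-0.05,0,0],"jaw":-0.6},{"rot":[0,0,0],"travel":[-0.1,0,0],"jaw":-0.6},{"rot":[0,0,0],"travel":[-0.15,0,0],"jaw":-0.6},{"rot":[0,0,0],"travel":[-0.1,0.1,0],"jaw":-0.6},{"rot":[0,0,0],"travel":[0,0.16,0],"jaw":-0.6},{"rot":[0,0,0],"travel":[0,0.16,0],"jaw":-0.6},{"rot":[0,0,0],"travel":[0,0.16,0],"jaw":-0.6},{"rot":[0,0,0],"travel":[0,0.16,0],"jaw":-0.6}]'
python3 - <<'E'
from h import *
for n in("scene","top"): cv2.imwrite(f"pics/{n}15.png",ctrl.get_image(n)[:,:,::-1])
t=cv2.imread("pics/top15.png");s=cv2.imread("pics/scene15.png")
c=lambda im,x,y,k=10,w=40: cv2.resize(im[y:y+w,x:x+w],None,fx=k,fy=k,interpolation=cv2.INTER_NEAREST)
cv2.imwrite("pics/g1.png",np.hstack([c(t,200,165),c(s,222,173)]))
s=s.astype(int)
for r in range(194,201): print(r,[f"{c}:{s[r,c,0]-s[r,c,2]:+d}/{s[r,c,1]}" for c in range(240,254)])
E
```

```text
time: 28.95
position: [0.5505, 0.0249, 0.114]
tool_rot: [1.971, 0.024, -2.149]
ft_force: [0.5, -0.4, 0.4]
grip_width: 0.796
t 28.95 former at hook mm [-46.5  -2.3   2. ] roll -8.0 F hook [ 0.4 -0.5  0.4] M [ 0.17 -0.09 -0.04] w 69.3
time: 29.75
position: [0.5984, -0.1746, 0.2649]
tool_rot: [1.971, 0.023, -2.148]
ft_force: [0.8, -0.0, 0.1]
grip_width: 0.801
194 ['240:-6/188', '241:-5/208', '242:-5/194', '243:-5/188', '244:-7/133', '245:-5/123', '246:-5/108', '247:-4/128', '248:-4/133', '249:-5/131', '250:-7/129', '251:+4/109', '252:+26/70', '253:+42/67']
195 ['240:-6/190', '241:-7/193', '242:-5/189', '243:-6/174', '244:-4/130', '245:-6/124', '246:-5/113', '247:+1/148', '248:+1/164', '249:-2/153', '250:-2/144', '251:+5/124', '252:+7/107', '253:+13/89']
196 ['240:-5/198', '241:-6/197', '242:-5/190', '243:-5/171', '244:-5/132', '245:-5/126', '246:-5/107', '247:+0/135', '248:+1/190', '249:+2/190', '250:+3/189', '251:+2/189', '252:+1/187', '253:+3/165']
197 ['240:-7/191', '241:-5/188', '242:-5/189', '243:-6/161', '244:-6/130', '245:-5/126', '246:-1/131', '247:+3/166', '248:+3/180', '249:+2/182', '250:+2/187', '251:+3/193', '252:+0/199', '253:+1/212']
198 ['240:-6/178', '241:-6/165', '242:-4/188', '243:-7/161', '244:-6/130', '245:-6/131', '246:-1/130', '247:+1/138', '248:+1/146', '249:+3/154', '250:+2/161', '251:+2/166', '252:+1/173', '253:+1/176']
199 ['240:-5/173', '241:-4/179', '242:-5/190', '243:-6/147', '244:-5/130', '245:-7/128', '246:-2/113', '247:-1/102', '248:+1/102', '249:+1/112', '250:+0/114', '251:+0/128', '252:+1/132', '253:+1/132']
200 ['240:-5/163', '241:-5/176', '242:-5/188', '243:-5/148', '244:-7/129', '245:-3/130', '246:-5/122', '247:-5/109', '248:-2/100', '249:-4/119', '250:-1/100', '251:-2/100', '252:-1/102', '253:-5/105']
```

View pics/g1.png

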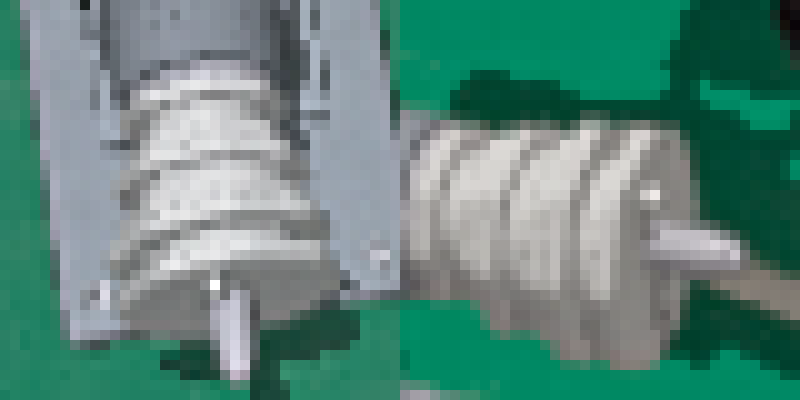

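```bash
python3 - <<'E'
from h import *
a=cv2.imread("pics/scene9.png");b=cv2.imread("pics/scene15.png")
def c(im,x,y,w,h,k):
    o=cv2.resize(im[y:y+h,x:x+w],None,fx=k,fy=k,interpolation=cv2.INTER_NEAREST)
    for i in range(0,w,5): cv2.putText(o,str(x+i),(i*k,8),0,.35,(0,0,255),1)
    return o
cv2.imwrite("pics/g2.png",np.vstack([c(a,218,183,40,18,16),c(b,218,183,40,18,16)]))
a=cv2.imread("pics/top9.png");b=cv2.imread("pics/top15.png")
def d(im,x,y,w,h,k):
    o=cv2.resize(im[y:y+h,x:x+w],None,fx=k,fy=k,interpolation=cv2.INTER_NEAREST)
    for i in range(0,h,5): cv2.putText(o,str(y+i),(0,i*k+4),0,.35,(0,0,255),1)
    return o
cv2.imwrite("pics/g3.png",np.hstack([d(a,205,165,28,40,14),d(b,205,165,28,40,14)]))
E
```

```text
(no output)
```

View pics/g2.png

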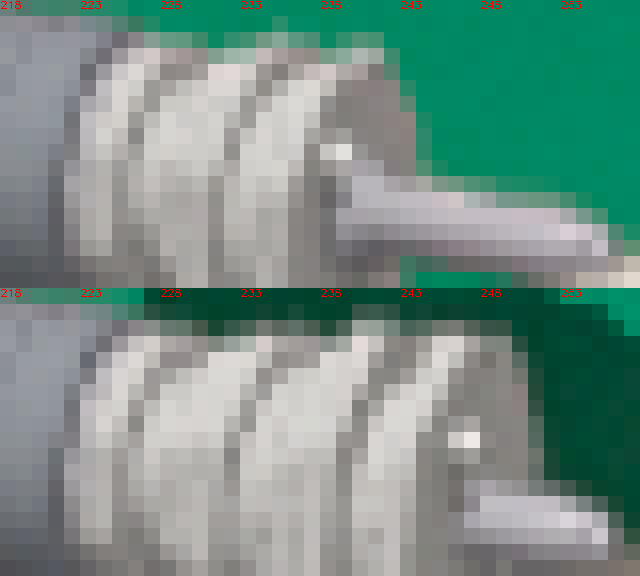

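View pics/g3.png

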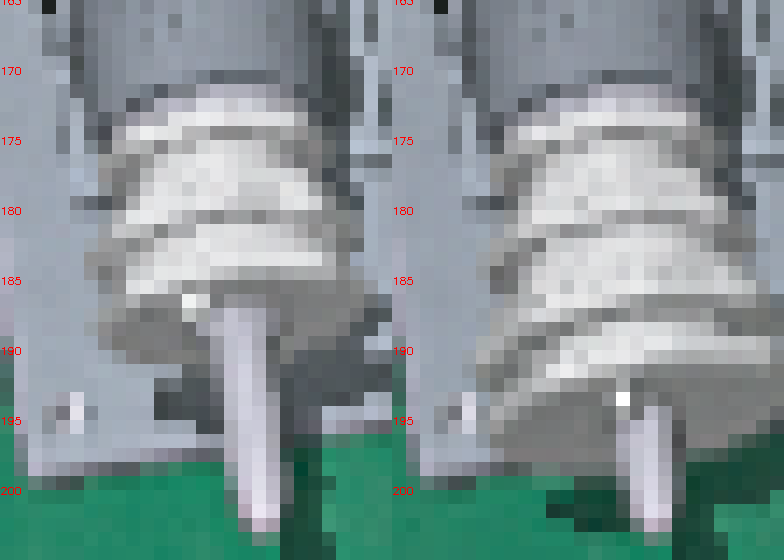

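```bash
python3 - <<'E'
from h import *
A=tcp_for(-.0475,c=.0187,roll=-8,dy=-.0023,dz=.001)
up=A[0]+ .12*(-A[1][:,0])
s,p,Rm=pose(); print(p,s["time"])
plan(up,A[1],5)
E
```

```text
[ 0.59789244 -0.18302219  0.26428029] 29.85
dist mm 232.14024045011692 deg 1.5695512339064035
rot [-0.06, -0.01, -0.01] travel [-0.0, -0.155, 0.001]
rot [-0.06, -0.01, -0.01] travel [-0.0, -0.155, 0.0]
rot [-0.06, -0.01, -0.01] travel [-0.0, -0.155, -0.001]
rot [-0.06, -0.01, -0.01] travel [0.0, -0.155, -0.002]
rot [-0.06, -0.01, -0.01] travel [0.0, -0.155, -0.002]
```

```bash
python3 -m jog '[{"rot":[-0.05,-0.01,-0.01],"travel":[0,-0.155,0],"jaw":-0.7},{"rot":[-0.05,-0.01,-0.01],"travel":[0,-0.155,0],"jaw":-0.7},{"rot":[-0.05,-0.01,-0.01],"travel":[0,-0.155,-0.001],"jaw":-0.7},{"rot":[-0.05,-0.01,-0.01],"travel":[0,-0.155,-0.001],"jaw":-0.7},{"rot":[-0.05,0,0],"travel":[0,-0.155,-0.001],"jaw":-0.7},{"rot":[0,0,0],"travel":[0,0,0],"jaw":-0.7},{"rot":[0,0,0],"travel":[0,0,0],"jaw":-0.7}]'
python3 - <<'E'
from h import *
A=tcp_for(-.0475,c=.0187,roll=-8,dy=-.0023,dz=.001)
plan(A[0],A[1],1)
E
```

```text
time: 30.55
position: [0.5558, 0.0554, 0.2321]
tool_rot: [1.954, 0.053, -2.143]
ft_force: [-0.6, -0.5, -0.2]
grip_width: 0.848
dist mm 122.97110556925671 deg 0.6953861407077402
rot [0.13, -0.02, 0.04] travel [0.408, 0.042, -0.001]
```

```bash
python3 -m jog '[{"rot":[0.12,-0.02,0.04],"travel":[0.0,0.035,-0.001],"jaw":-0.7},{"rot":[0,0,0],"travel":[0.1,0.0,0],"jaw":-0.7},{"rot":[0,0,0],"travel":[0,0,0],"jaw":-0.7}]'
python3 - <<'E'
from h import *
A=tcp_for(-.0475,c=.0187,roll=-8,dy=-.0023,dz=.001)
plan(A[0],A[1],1)
E
```

```text
time: 30.85
position: [0.5545, 0.0344, 0.2003]
tool_rot: [1.953, 0.029, -2.158]
ft_force: [-0.1, -0.0, -0.7]
grip_width: 0.853
dist mm 87.831108957656 deg 0.626976169124773
rot [-0.08, 0.09, 0.0] travel [0.292, -0.012, -0.01]
```

```bash
python3 -m jog '[{"rot":[-0.06,0.08,0],"travel":[0.05,-0.01,-0.008],"jaw":-0.9},{"rot":[0,0,0],"travel":[0.1,0,0],"jaw":-0.9},{"rot":[0,0,0],"travel":[0.08,0.0,0],"jaw":-0.9},{"rot":[0,0,0],"travel":[0.045,0,0],"jaw":-0.9},{"rot":[0,0,0],"travel":[0,0,0],"jaw":-0.9},{"rot":[0,0,0],"travel":[0,0,0],"jaw":-0.9}]'
python3 st.py .0187 -8; python3 - <<'E'
from h import *
A=tcp_for(-.0475,c=.0187,roll=-8,dy=-.0023,dz=.001)
plan(A[0],A[1],1)
for n in("scene",): cv2.imwrite(f"pics/{n}16.png",ctrl.get_image(n)[:,:,::-1])
s=cv2.imread("pics/scene16.png").astype(int)
for r in range(195,201): print(r,[f"{c}:{s[r,c,0]-s[r,c,2]:+d}/{s[r,c,1]}" for c in range(242,253)])
E
```

```text
time: 31.45
position: [0.5524, 0.0293, 0.122]
tool_rot: [1.964, 0.042, -2.141]
ft_force: [-0.3, -0.2, 0.5]
grip_width: 0.948
t 31.45 former at hook mm [-44.8   1.6  10.2] roll -8.0 F hook [-0.4 -0.1  0.5] M [ 0.17 -0.08 -0.02] w 82.5
dist mm 10.386701797859375 deg 0.38234837797684956
rot [0.02, -0.07, 0.01] travel [0.032, 0.009, 0.01]
195 ['242:+2/33', '243:+0/77', '244:-6/113', '245:-4/111', '246:-5/111', '247:-3/104', '248:+1/96', '249:-2/104', '250:-3/105', '251:+22/126', '252:+56/144']
196 ['242:+1/58', '243:-3/110', '244:-5/112', '245:-4/112', '246:-2/113', '247:+1/107', '248:+1/106', '249:+1/105', '250:+1/103', '251:-1/100', '252:+0/102']
197 ['242:-1/84', '243:-6/125', '244:-4/113', '245:-5/111', '246:-2/111', '247:+3/114', '248:+1/113', '249:+1/111', '250:+3/109', '251:+0/109', '252:-3/107']
198 ['242:-5/120', '243:-4/124', '244:-4/111', '245:-2/109', '246:-2/112', '247:+0/108', '248:+1/109', '249:+2/114', '250:+2/114', '251:+0/116', '252:+1/114']
199 ['242:-6/135', '243:-5/120', '244:-6/111', '245:-4/108', '246:-2/105', '247:-1/105', '248:+1/104', '249:+0/109', '250:-1/107', '251:+1/111', '252:-2/109']
200 ['242:-5/137', '243:-5/117', '244:-4/110', '245:-6/112', '246:-2/114', '247:-4/115', '248:-5/106', '249:-4/104', '250:+1/103', '251:+1/117', '252:-4/126']
```

```bash
python3 -m jog '[{"rot":[0.02,-0.06,0],"travel":[0.032,0.008,0.012],"jaw":-0.9},{"rot":[0,0,0],"travel":[0,0,0],"jaw":-0.6},{"rot":[0,0,0],"travel":[0,0,0],"jaw":-0.6}]'
python3 st.py .0187 -8
python3 -m jog '[{"rot":[0,0,0],"travel":[0,0,0],"jaw":1},{"rot":[0,0,0],"travel":[0,0,0],"jaw":1},{"rot":[0,0,0],"travel":[0,0,0],"jaw":1},{"rot":[0,0,0],"travel":[0,0,0],"jaw":1}]' 25
python3 st.py .0187 -8
```

```text
time: 31.8
position: [0.5477, 0.0248, 0.1122]
tool_rot: [1.957, 0.039, -2.147]
ft_force: [0.2, -0.3, 0.8]
grip_width: 0.848
t 31.8 former at hook mm [-49.   -2.   -0.1] roll -8.0 F hook [ 0.1 -0.3  0.8] M [ 0.15 -0.18 -0.  ] w 73.8
time: 32.2
position: [0.5479, 0.025, 0.1123]
tool_rot: [1.958, 0.039, -2.147]
ft_force: [0.5, -0.6, 1.1]
grip_width: 0.688
t 32.2 former at hook mm [-48.8  -1.8   0. ] roll -8.0 F hook [ 0.2 -0.6  1.1] M [ 0.08 -0.06  0.03] w 59.9
```

```bash
python3 -m jog '[{"rot":[0,0,0],"travel":[-0.004,0.001,0],"jaw":1},{"rot":[0,0,0],"travel":[0,0,-0.004],"jaw":1},{"rot":[0,0,0],"travel":[0,0,0],"jaw":1}]'
python3 st.py .0187 -8
python3 -m jog '[{"rot":[0,0,0],"travel":[0,0,-0.004],"jaw":1},{"rot":[0,0,0],"travel":[0,0,0],"jaw":1}]'
python3 st.py .0187 -8
python3 -m jog '[{"rot":[0,0,0],"travel":[0,0,-0.004],"jaw":1},{"rot":[0,0,0],"travel":[0,0,0],"jaw":1}]'
python3 st.py .0187 -8
```

```text
time: 32.5
position: [0.549, 0.0251, 0.1131]
tool_rot: [1.957, 0.04, -2.148]
ft_force: [-0.1, 0.2, -1.0]
grip_width: 0.687
t 32.5 former at hook mm [-47.8  -1.9   0.9] roll -8.0 F hook [ 0.   0.3 -1. ] M [ 0.22 -0.02 -0.05] w 59.8
time: 32.7
position: [0.5493, 0.025, 0.1129]
tool_rot: [1.954, 0.039, -2.15]
ft_force: [-3.3, -0.7, 1.2]
grip_width: 0.69
t 32.7 former at hook mm [-47.5  -2.    0.8] roll -8.0 F hook [-3.5 -0.1  0.9] M [ 0.16  0.86 -0.22] w 60.0
time: 32.9
position: [0.5493, 0.025, 0.1128]
tool_rot: [1.951, 0.038, -2.152]
ft_force: [-7.2, -2.2, 3.5]
grip_width: 0.691
t 32.9 former at hook mm [-47.4  -2.1   0.6] roll -8.0 F hook [-7.8 -0.9  2.7] M [ 0.07  1.52 -0.36] w 60.1
```

```bash
python3 - <<'E'
from h import *
for n in("scene",): cv2.imwrite(f"pics/{n}17.png",ctrl.get_image(n)[:,:,::-1])
s=cv2.imread("pics/scene17.png").astype(int)
for r in range(195,201): print(r,[f"{c}:{s[r,c,0]-s[r,c,2]:+d}/{s[r,c,1]}" for c in range(242,253)])
E
```

```text
195 ['242:-42/63', '243:+5/33', '244:+6/29', '245:+6/36', '246:-1/59', '247:+1/100', '248:-2/99', '249:-3/105', '250:-1/104', '251:+37/120', '252:+62/143']
196 ['242:-86/103', '243:-13/46', '244:+8/31', '245:+3/49', '246:+3/100', '247:+2/112', '248:-1/108', '249:+1/105', '250:+1/103', '251:+0/103', '252:-3/103']
197 ['242:-88/95', '243:-25/46', '244:+5/37', '245:+2/72', '246:+3/117', '247:+2/115', '248:+2/116', '249:+0/114', '250:+2/112', '251:+0/111', '252:-2/108']
198 ['242:-83/90', '243:-14/33', '244:+6/48', '245:+0/97', '246:+3/110', '247:+0/110', '248:+1/112', '249:+0/112', '250:+1/112', '251:+2/111', '252:+1/114']
199 ['242:-20/58', '243:+3/37', '244:+1/66', '245:-1/105', '246:+0/105', '247:-1/102', '248:+1/105', '249:+0/106', '250:+2/107', '251:+3/110', '252:-2/112']
200 ['242:-2/100', '243:-1/84', '244:-3/96', '245:-6/112', '246:-5/116', '247:-4/110', '248:-5/104', '249:-6/105', '250:+20/111', '251:-1/117', '252:-7/126']
```

```bash
python3 -m jog '[{"rot":[0,0.4,0],"travel":[0,0,-0.002],"jaw":1},{"rot":[0,0,0],"travel":[0,0,0],"jaw":1}]' 12
python3 st.py .0187 -8
python3 -m jog '[{"rot":[0,-0.4,0],"travel":[0,0,0.002],"jaw":1},{"rot":[0,-0.4,0],"travel":[0,0,0.002],"jaw":1},{"rot":[0,0,0],"travel":[0,0,0],"jaw":1}]'
python3 st.py .0187 -8
python3 -m jog '[{"rot":[0,0.4,0],"travel":[0,0,-0.002],"jaw":1},{"rot":[0,0,0],"travel":[-0.002,0,0],"jaw":1}]'
python3 st.py .0187 -8
```

```text
time: 33.15
position: [0.5503, 0.0252, 0.1125]
tool_rot: [1.992, 0.044, -2.115]
ft_force: [-5.1, -0.1, -0.5]
grip_width: 0.685
t 33.15 former at hook mm [-47.1  -2.1   0.5] roll -8.0 F hook [-4.9  0.8 -1. ] M [ 0.23  1.02 -0.21] w 59.6
time: 33.45
position: [0.5499, 0.0251, 0.1127]
tool_rot: [1.915, 0.033, -2.185]
ft_force: [-6.5, -1.6, 4.0]
grip_width: 0.691
t 33.45 former at hook mm [-46.1  -2.    0.5] roll -8.0 F hook [-7.1 -0.5  3.3] M [-0.01  1.21 -0.16] w 60.1
time: 33.65
position: [0.5505, 0.0253, 0.113]
tool_rot: [1.956, 0.039, -2.148]
ft_force: [-2.8, -0.3, -2.3]
grip_width: 0.688
t 33.65 former at hook mm [-46.3  -2.    1. ] roll -8.0 F hook [-2.6  0.2 -2.6] M [ 0.21  0.53 -0.06] w 59.8
```

```bash
python3 -m jog '[{"rot":[0,0,0],"travel":[0,0,-0.003],"jaw":1},{"rot":[0,0,0],"travel":[0,0,0],"jaw":1}]'
python3 st.py .0187 -8
python3 -m jog '[{"rot":[0,0.4,0],"travel":[0,0,-0.002],"jaw":1},{"rot":[0,0,0],"travel":[0,0,0],"jaw":1},{"rot":[0,-0.4,0],"travel":[0,0,0.002],"jaw":1},{"rot":[0,-0.4,0],"travel":[0,0,0.002],"jaw":1},{"rot":[0,0,0],"travel":[0,0,0],"jaw":1},{"rot":[0,0.4,0],"travel":[0,0,-0.002],"jaw":1},{"rot":[0,0,0],"travel":[0,0,0],"jaw":1}]'
python3 st.py .0187 -8
python3 - <<'E'
from h import *
for n in("scene",): cv2.imwrite(f"pics/{n}18.png",ctrl.get_image(n)[:,:,::-1])
s=cv2.imread("pics/scene18.png").astype(int)
for r in range(195,201): print(r,[f"{c}:{s[r,c,0]-s[r,c,2]:+d}/{s[r,c,1]}" for c in range(242,253)])
E
```

```text
time: 33.85
position: [0.5507, 0.0253, 0.113]
tool_rot: [1.952, 0.039, -2.151]
ft_force: [-7.5, -2.0, 0.5]
grip_width: 0.689
t 33.85 former at hook mm [-46.  -2.   1.] roll -8.0 F hook [-7.8 -0.6 -0.3] M [ 0.05  1.52 -0.17] w 59.9
time: 34.55
position: [0.5517, 0.0256, 0.113]
tool_rot: [1.956, 0.04, -2.148]
ft_force: [-4.1, -0.8, -2.2]
grip_width: 0.69
t 34.55 former at hook mm [-45.   -1.9   1.1] roll -8.0 F hook [-4.  -0.1 -2.6] M [ 0.22  0.73 -0.1 ] w 60.1
195 ['242:-3/33', '243:+7/31', '244:+6/27', '245:+0/58', '246:-1/106', '247:+2/103', '248:-1/99', '249:-5/106', '250:+1/110', '251:+50/141', '252:+59/146']
196 ['242:-22/48', '243:+10/26', '244:+2/47', '245:+0/86', '246:+2/115', '247:+2/111', '248:+1/107', '249:+1/103', '250:-2/104', '251:+3/104', '252:-2/101']
197 ['242:-25/50', '243:+5/35', '244:+2/73', '245:+1/112', '246:+2/117', '247:+0/114', '248:+1/113', '249:+2/112', '250:+0/112', '251:-1/110', '252:-2/110']
198 ['242:-15/41', '243:+4/45', '244:-1/100', '245:-2/111', '246:+0/110', '247:-1/109', '248:+2/112', '249:+0/114', '250:+1/115', '251:+1/113', '252:+0/114']
199 ['242:+1/45', '243:+0/76', '244:-3/110', '245:-1/107', '246:+0/103', '247:-1/101', '248:+1/104', '249:-2/105', '250:+4/107', '251:+0/109', '252:-1/113']
200 ['242:-1/105', '243:-3/112', '244:-2/115', '245:-4/112', '246:-5/113', '247:-3/111', '248:-6/106', '249:-4/106', '250:+20/110', '251:+0/115', '252:-7/127']
```

```bash
python3 -m jog '[{"rot":[0,0,0],"travel":[0,0,-0.003],"jaw":1},{"rot":[0,0,0],"travel":[0,0,0],"jaw":1}]'
python3 st.py .0187 -8
python3 -m jog '[{"rot":[0,0.4,0],"travel":[0,0,-0.002],"jaw":1},{"rot":[0,0,0],"travel":[0,0,0],"jaw":1},{"rot":[0,-0.4,0],"travel":[0,0,0.002],"jaw":1},{"rot":[0,-0.4,0],"travel":[0,0,0.002],"jaw":1},{"rot":[0,0,0],"travel":[0,0,0],"jaw":1},{"rot":[0,0.4,0],"travel":[0,0,-0.002],"jaw":1},{"rot":[0,0,0],"travel":[0,0,0],"jaw":1}]'
python3 st.py .0187 -8
python3 - <<'E'
from h import *
for n in("scene","top"): cv2.imwrite(f"pics/{n}19.png",ctrl.get_image(n)[:,:,::-1])
s=cv2.imread("pics/scene19.png").astype(int)
for r in range(195,201): print(r,[f"{c}:{s[r,c,0]-s[r,c,2]:+d}/{s[r,c,1]}" for c in range(242,253)])
t=cv2.imread("pics/top19.png");s=cv2.imread("pics/scene19.png")
def c(im,x,y,w,h,k):
    o=cv2.resize(im[y:y+h,x:x+w],None,fx=k,fy=k,interpolation=cv2.INTER_NEAREST)
    o=cv2.convertScaleAbs(o,alpha=1.3,beta=0)
    for i in range(0,w,5): cv2.putText(o,str(x+i),(i*k,8),0,.3,(0,255,255),1)
    for i in range(5,h,5): cv2.putText(o,str(y+i),(0,i*k+4),0,.3,(0,255,255),1)
    return o
cv2.imwrite("pics/g4.png",np.hstack([c(t,205,165,25,40,15),c(s,230,173,28,40,15)]))
E
```

```text
time: 34.8
position: [0.5518, 0.0256, 0.1129]
tool_rot: [1.953, 0.039, -2.151]
ft_force: [-7.4, -1.7, 0.4]
grip_width: 0.691
t 34.8 former at hook mm [-44.8  -1.9   1. ] roll -8.0 F hook [-7.6 -0.3 -0.4] M [ 0.16  1.47 -0.19] w 60.1
time: 35.5
position: [0.5529, 0.0259, 0.113]
tool_rot: [1.957, 0.04, -2.147]
ft_force: [-3.1, -0.4, -1.3]
grip_width: 0.687
t 35.5 former at hook mm [-43.9  -1.9   1.2] roll -8.0 F hook [-3.   0.2 -1.6] M [ 0.27  0.73 -0.06] w 59.8
195 ['242:+4/35', '243:+5/31', '244:+3/44', '245:-2/84', '246:+1/111', '247:-1/101', '248:+0/97', '249:-6/102', '250:+2/109', '251:+52/142', '252:+62/144']
196 ['242:-6/39', '243:+5/37', '244:+1/72', '245:-1/114', '246:+1/115', '247:+1/109', '248:+1/106', '249:+1/105', '250:+0/101', '251:+2/105', '252:-2/101']
197 ['242:-8/37', '243:+9/49', '244:-3/101', '245:-1/116', '246:+4/114', '247:+1/113', '248:+1/114', '249:+1/114', '250:+0/111', '251:-1/109', '252:-3/107']
198 ['242:+4/30', '243:+2/70', '244:-5/113', '245:-2/114', '246:+1/109', '247:+0/110', '248:+0/113', '249:+3/112', '250:+0/113', '251:+1/114', '252:+1/115']
199 ['242:+1/54', '243:-3/97', '244:-4/112', '245:-2/106', '246:+0/103', '247:+1/100', '248:+1/104', '249:+0/106', '250:+4/105', '251:+0/112', '252:-2/110']
200 ['242:-2/102', '243:-3/112', '244:-3/113', '245:-3/112', '246:-4/114', '247:-4/110', '248:-4/106', '249:-2/106', '250:+19/110', '251:-1/115', '252:-6/127']
```

View pics/g4.png

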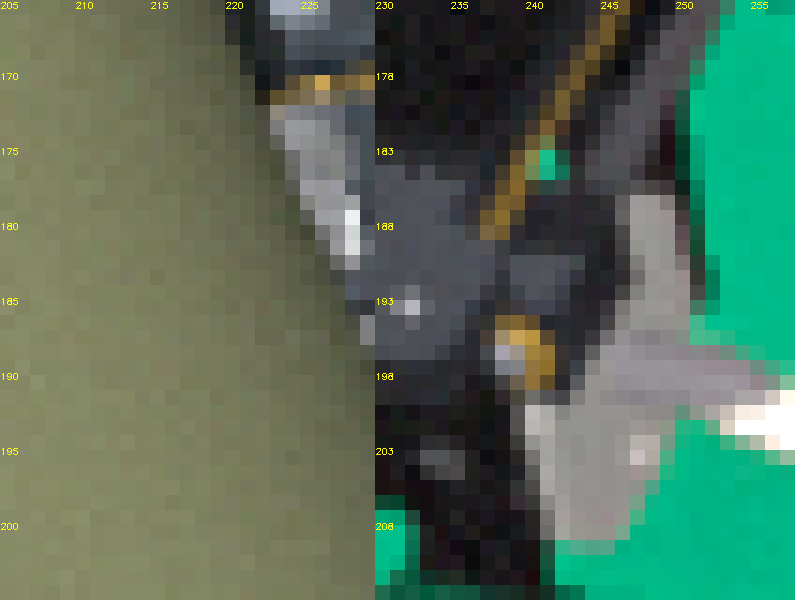

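```bash
python3 -m jog '[{"rot":[0,0,0],"travel":[0,0,-0.001],"jaw":1},{"rot":[0,0,0],"travel":[0,0,0],"jaw":0.3},{"rot":[0,0,0],"travel":[0,0,0],"jaw":0},{"rot":[0,0,0],"travel":[0,0,0],"jaw":-0.6},{"rot":[0,0,0],"travel":[0,0,0],"jaw":-0.6},{"rot":[0,0,0],"travel":[0,0,0],"jaw":-0.6}]' 3
python3 st.py .0187 -8
python3 - <<'E'
from h import *
for n in("scene",): cv2.imwrite(f"pics/{n}20.png",ctrl.get_image(n)[:,:,::-1])
s=cv2.imread("pics/scene20.png").astype(int)
for r in range(195,201): print(r,[f"{c}:{s[r,c,0]-s[r,c,2]:+d}/{s[r,c,1]}" for c in range(242,253)])
E
```

```text
time: 36.2
position: [0.5547, 0.0263, 0.1139]
tool_rot: [1.96, 0.04, -2.145]
ft_force: [-0.4, -0.2, 0.0]
grip_width: 0.788
t 36.2 former at hook mm [-42.1  -1.8   2.3] roll -8.0 F hook [-0.4 -0.1 -0. ] M [ 0.19 -0.11  0.06] w 68.6
195 ['242:+4/30', '243:+1/42', '244:-4/85', '245:-6/112', '246:-4/112', '247:+1/98', '248:-2/96', '249:-4/104', '250:-5/105', '251:+10/119', '252:+56/143']
196 ['242:+7/36', '243:+2/65', '244:-5/114', '245:-5/116', '246:+0/111', '247:+0/108', '248:+0/105', '249:+2/104', '250:+1/105', '251:+2/102', '252:-2/102']
197 ['242:+6/48', '243:-6/100', '244:-5/115', '245:-3/114', '246:+0/114', '247:+3/112', '248:+0/115', '249:+1/113', '250:+0/112', '251:+1/110', '252:-4/109']
198 ['242:-1/70', '243:-5/114', '244:-5/113', '245:-2/111', '246:+2/107', '247:-1/109', '248:+1/111', '249:+1/114', '250:+2/113', '251:+2/113', '252:+0/115']
199 ['242:-3/101', '243:-5/116', '244:-5/112', '245:-3/109', '246:-2/104', '247:+1/103', '248:+0/102', '249:+0/106', '250:-1/104', '251:+0/109', '252:+1/111']
200 ['242:-2/116', '243:-7/114', '244:-4/112', '245:-5/112', '246:-4/116', '247:-6/116', '248:-4/103', '249:-4/107', '250:-1/99', '251:+2/116', '252:-4/128']
```

```bash
python3 -m jog '[{"rot":[0,0,0],"travel":[-0.05,0,0],"jaw":-0.6},{"rot":[0,0,0],"travel":[-0.1,0,0],"jaw":-0.6},{"rot":[0,0,0],"travel":[-0.15,0,0],"jaw":-0.6},{"rot":[0,0,0],"travel":[-0.1,0.1,0],"jaw":-0.6},{"rot":[0,0,0],"travel":[0,0.16,0.02],"jaw":-0.6},{"rot":[0,0,0],"travel":[0,0.16,0.02],"jaw":-0.6},{"rot":[0,0,0],"travel":[0,0.16,0.02],"jaw":-0.6}]'
python3 - <<'E'
from h import *
for n in("scene","top"): cv2.imwrite(f"pics/{n}21.png",ctrl.get_image(n)[:,:,::-1])
a=cv2.imread("pics/scene15.png");b=cv2.imread("pics/scene21.png")
def c(im,x,y,w,h,k):
    o=cv2.resize(im[y:y+h,x:x+w],None,fx=k,fy=k,interpolation=cv2.INTER_NEAREST)
    for i in range(0,w,5): cv2.putText(o,str(x+i),(i*k,8),0,.35,(0,0,255),1)
    return o
A=np.vstack([c(a,218,180,38,28,10),c(b,218,180,38,28,10)])
t=cv2.imread("pics/top21.png")
B=cv2.resize(t[165:205,203:235],(448,560),interpolation=cv2.INTER_NEAREST)
for i in range(0,40,5): cv2.putText(B,str(165+i),(0,i*14+4),0,.35,(0,0,255),1)
cv2.imwrite("pics/g5.png",np.hstack([A[:560],B]) if A.shape[0]>=560 else A)
s=b.astype(int)
for r in range(195,200): print(r,[f"{c}:{s[r,c,0]-s[r,c,2]:+d}/{s[r,c,1]}" for c in range(242,251)])
E
```

```text
time: 36.95
position: [0.579, -0.1291, 0.2595]
tool_rot: [1.959, 0.039, -2.143]
ft_force: [0.4, 0.2, -0.1]
grip_width: 0.797
195 ['242:-5/186', '243:-5/135', '244:-5/127', '245:-6/127', '246:-2/133', '247:+1/172', '248:-1/165', '249:-2/151', '250:-2/145']
196 ['242:-5/176', '243:-6/132', '244:-5/130', '245:-4/128', '246:+1/127', '247:+2/192', '248:+2/193', '249:+2/191', '250:+3/192']
197 ['242:-6/171', '243:-6/130', '244:-5/128', '245:-4/127', '246:+2/122', '247:+4/172', '248:+2/179', '249:+2/183', '250:+3/188']
198 ['242:-4/159', '243:-5/130', '244:-5/129', '245:-3/129', '246:+2/125', '247:+2/137', '248:+1/148', '249:+4/154', '250:+2/161']
199 ['242:-6/148', '243:-5/130', '244:-4/129', '245:-6/120', '246:-2/102', '247:-1/100', '248:+2/105', '249:+1/115', '250:+2/121']
```

View pics/g5.png

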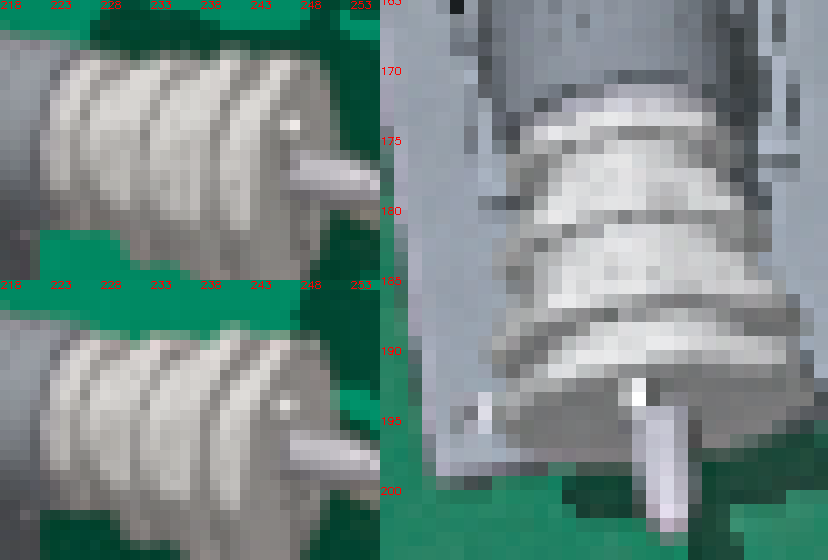

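```bash
python3 - <<'E'
from h import *
A=tcp_for(-.078,c=.012,roll=-8,dy=-.0022,dz=.0)
up=A[0]+ .10*(-A[1][:,0]); s,p,Rm=pose(); print(p,s["time"])
plan(up,A[1],4)
E
```

```text
[ 0.57857014 -0.13775336  0.25918742] 37.05
dist mm 185.19740598003057 deg 0.7425906457181766
rot [-0.04, 0.0, -0.01] travel [0.012, -0.153, 0.015]
rot [-0.04, 0.0, -0.01] travel [0.012, -0.153, 0.014]
rot [-0.04, 0.0, -0.01] travel [0.012, -0.153, 0.014]
rot [-0.04, 0.0, -0.01] travel [0.012, -0.153, 0.013]
```

```bash
python3 -m jog '[{"rot":[-0.04,0,-0.01],"travel":[0.0,-0.153,0.015],"jaw":0.26},{"rot":[-0.04,0,-0.01],"travel":[0.012,-0.153,0.014],"jaw":0.26},{"rot":[-0.04,0,-0.01],"travel":[0.012,-0.153,0.014],"jaw":0.26},{"rot":[-0.04,0,-0.01],"travel":[0.012,-0.153,0.013],"jaw":0.26},{"rot":[0,0,0],"travel":[0,0,0],"jaw":0.26},{"rot":[0,0,0],"travel":[0,0,0],"jaw":0.26}]' 20
python3 - <<'E'
from h import *
A=tcp_for(-.078,c=.012,roll=-8,dy=-.0022,dz=.0)
plan(A[0],A[1],1)
E
```

```text
time: 37.65
position: [0.5252, 0.0474, 0.2245]
tool_rot: [1.951, 0.06, -2.139]
ft_force: [0.1, -0.8, 0.7]
grip_width: 0.393
dist mm 106.1776315214342 deg 1.0668605076829232
rot [0.21, -0.02, 0.03] travel [0.352, 0.037, -0.001]
```

```bash
python3 -m jog '[{"rot":[0.15,-0.02,0.02],"travel":[0.05,0.028,0],"jaw":0.26},{"rot":[0,0,0],"travel":[0.05,0,0],"jaw":0.26},{"rot":[0,0,0],"travel":[0,0,0],"jaw":0.26},{"rot":[0,0,0],"travel":[0,0,0],"jaw":0.26}]'
python3 - <<'E'
from h import *
A=tcp_for(-.078,c=.012,roll=-8,dy=-.0022,dz=.0)
plan(A[0],A[1],1)
E
```

```text
time: 38.05
position: [0.5241, 0.032, 0.1941]
tool_rot: [1.955, 0.041, -2.153]
ft_force: [0.4, -0.6, -0.6]
grip_width: 0.37
dist mm 73.19672700329808 deg 0.2865738465145118
rot [0.01, 0.04, 0.04] travel [0.244, 0.002, -0.006]
```

```bash
python3 -m jog '[{"rot":[0,0.03,0.03],"travel":[0.08,0.002,0],"jaw":0.26},{"rot":[0,0,0],"travel":[0.08,0,0],"jaw":0.26},{"rot":[0,0,0],"travel":[0.08,0,0],"jaw":0.26},{"rot":[0,0,0],"travel":[0,0,0],"jaw":0.26}]'
python3 st.py .012 -8
python3 -m jog '[{"rot":[0,0,0],"travel":[0,0,-0.012],"jaw":0.26},{"rot":[0,0,0],"travel":[0,0,-0.008],"jaw":0.26},{"rot":[0,0,0],"travel":[0,0,0],"jaw":0.26}]'
python3 st.py .012 -8
```

```text
time: 38.45
position: [0.517, 0.0203, 0.1218]
tool_rot: [1.952, 0.04, -2.151]
ft_force: [-0.2, -0.3, 0.2]
grip_width: 0.373
t 38.45 former at hook mm [-80.8  -1.9  -0.5] roll -8.0 F hook [-0.3 -0.2  0.2] M [ 0.15 -0.08  0.01] w 32.4
time: 38.75
position: [0.5264, 0.023, 0.1249]
tool_rot: [1.96, 0.04, -2.143]
ft_force: [0.1, 0.2, 0.2]
grip_width: 0.371
t 38.75 former at hook mm [-71.6  -0.8   3.7] roll -8.0 F hook [0.1 0.1 0.2] M [ 0.15 -0.15  0.02] w 32.3
```

```bash
python3 -m jog '[{"rot":[0,0,0],"travel":[0.01,0.003,-0.005],"jaw":0.26},{"rot":[0,0,0],"travel":[0,0,0],"jaw":0.26}]'
python3 st.py .012 -8
python3 -m jog '[{"rot":[0,0,0],"travel":[0,0,-0.005],"jaw":0.26},{"rot":[0,0,0],"travel":[0,0,0],"jaw":0.26}]'
python3 st.py .012 -8
python3 -m jog '[{"rot":[0,0,0],"travel":[0,0,-0.005],"jaw":0.26},{"rot":[0,0,0],"travel":[0,0,0],"jaw":0.26}]'
python3 st.py .012 -8
```

```text
time: 38.95
position: [0.5266, 0.0212, 0.1207]
tool_rot: [1.958, 0.039, -2.145]
ft_force: [0.2, -0.6, 0.3]
grip_width: 0.373
t 38.95 former at hook mm [-71.2  -2.7  -0.6] roll -8.0 F hook [ 0.1 -0.6  0.3] M [ 0.17 -0.08  0.08] w 32.4
time: 39.15
position: [0.528, 0.0217, 0.1205]
tool_rot: [1.958, 0.04, -2.145]
ft_force: [-0.7, 0.3, -0.4]
grip_width: 0.373
t 39.15 former at hook mm [-69.8  -2.5  -0.6] roll -8.0 F hook [-0.6  0.4 -0.5] M [ 0.19 -0.11 -0.  ] w 32.4
time: 39.35
position: [0.5294, 0.022, 0.1203]
tool_rot: [1.957, 0.04, -2.145]
ft_force: [0.2, 0.2, 0.6]
grip_width: 0.374
t 39.35 former at hook mm [-68.3  -2.4  -0.7] roll -8.0 F hook [0.1 0.2 0.6] M [ 0.2  -0.16  0.02] w 32.5
```

```bash
python3 -m jog '[{"rot":[0,0,0],"travel":[0,0,-0.005],"jaw":0.26},{"rot":[0,0,0],"travel":[0,0,0],"jaw":0.26}]'
python3 st.py .012 -8
python3 -m jog '[{"rot":[0,0,0],"travel":[0,0,-0.005],"jaw":0.26},{"rot":[0,0,0],"travel":[0,0,0],"jaw":0.26}]'
python3 st.py .012 -8
python3 -m jog '[{"rot":[0,0,0],"travel":[0,0,-0.005],"jaw":0.26},{"rot":[0,0,0],"travel":[0,0,0],"jaw":0.26}]'
python3 st.py .012 -8
```

```text
time: 39.55
position: [0.53, 0.022, 0.1201]
tool_rot: [1.955, 0.039, -2.147]
ft_force: [-2.9, -0.7, 2.3]
grip_width: 0.372
t 39.55 former at hook mm [-67.7  -2.5  -0.8] roll -8.0 F hook [-3.2 -0.2  2. ] M [ 0.19  0.74 -0.07] w 32.4
time: 39.75
position: [0.5302, 0.0221, 0.1201]
tool_rot: [1.952, 0.038, -2.15]
ft_force: [-7.5, -0.8, 5.6]
grip_width: 0.372
t 39.75 former at hook mm [-67.4  -2.5  -0.8] roll -8.0 F hook [-8.   0.5  4.8] M [ 0.06  1.56 -0.21] w 32.4
time: 39.95
position: [0.5303, 0.0221, 0.12]
tool_rot: [1.948, 0.037, -2.153]
ft_force: [-12.4, -1.4, 10.6]
grip_width: 0.371
t 39.95 former at hook mm [-67.3  -2.5  -0.8] roll -8.1 F hook [-13.5   0.9   9.3] M [ 0.07  2.38 -0.34] w 32.3
```

```bash
python3 - <<'E'
from h import *
for n in("scene","top"): cv2.imwrite(f"pics/{n}22.png",ctrl.get_image(n)[:,:,::-1])
t=cv2.imread("pics/top22.png");s=cv2.imread("pics/scene22.png")
def c(im,x,y,w,h,k):
    o=cv2.resize(im[y:y+h,x:x+w],None,fx=k,fy=k,interpolation=cv2.INTER_NEAREST)
    o=cv2.convertScaleAbs(o,alpha=1.3,beta=0)
    for i in range(0,w,5): cv2.putText(o,str(x+i),(i*k,8),0,.3,(0,0,255),1)
    for i in range(5,h,5): cv2.putText(o,str(y+i),(0,i*k+4),0,.3,(0,0,255),1)
    return o
cv2.imwrite("pics/g6.png",np.hstack([c(t,203,165,26,36,15),c(s,220,178,27,36,15)]))
E
```

```text
(no output)
```

View pics/g6.png

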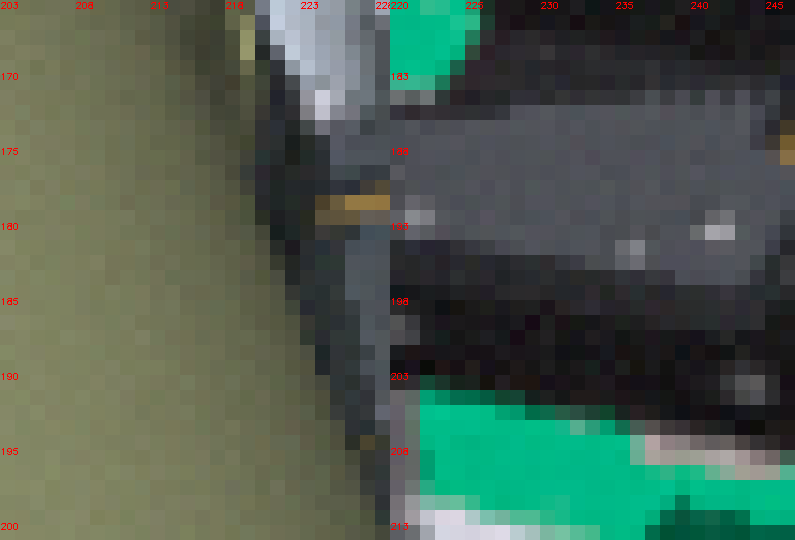

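```bash
python3 -m jog '[{"rot":[0,0,0],"travel":[0,0,0.015],"jaw":0.26},{"rot":[0,0,0],"travel":[0,0,0.04],"jaw":0.26},{"rot":[0,0,0],"travel":[0,0,0],"jaw":0.26},{"rot":[0,0,0],"travel":[-0.12,0,0.03],"jaw":0.26},{"rot":[0,0,0],"travel":[-0.15,0.0,0],"jaw":0.26},{"rot":[0,0,0],"travel":[-0.1,0.12,0],"jaw":0.26},{"rot":[0,0,0],"travel":[0,0.16,0],"jaw":0.26},{"rot":[0,0,0],"travel":[0,0.16,0],"jaw":0.26}]'
python3 -m jog '[{"rot":[0,0,0],"travel":[0,0.16,0],"jaw":0.26},{"rot":[0,0,0],"travel":[0,0,0],"jaw":0.26}]'
python3 - <<'E'
from h import *
for n in("scene","top"): cv2.imwrite(f"pics/{n}23.png",ctrl.get_image(n)[:,:,::-1])
def c(im,x,y,w,h,k):
    o=cv2.resize(im[y:y+h,x:x+w],None,fx=k,fy=k,interpolation=cv2.INTER_CUBIC)
    for i in range(0,w,5): cv2.putText(o,str(x+i),(i*k,8),0,.35,(0,0,255),1)
    return o
b=cv2.imread("pics/scene23.png");t=cv2.imread("pics/top23.png")
B=cv2.resize(t[165:205,203:235],(384,480),interpolation=cv2.INTER_CUBIC)
for i in range(0,40,5): cv2.putText(B,str(165+i),(0,i*12+4),0,.35,(0,0,255),1)
cv2.imwrite("pics/g7.png",np.hstack([c(b,218,176,34,40,12),B]))
s=b.astype(int)
for r in range(195,200): print(r,[f"{c}:{s[r,c,0]-s[r,c,2]:+d}/{s[r,c,1]}" for c in range(242,251)])
E
```

```text
time: 40.85
position: [0.5439, -0.0936, 0.2521]
tool_rot: [1.96, 0.04, -2.139]
ft_force: [0.9, -0.2, -0.3]
grip_width: 0.369
time: 41.05
position: [0.552, -0.1493, 0.257]
tool_rot: [1.962, 0.023, -2.15]
ft_force: [0.4, -0.0, -0.3]
grip_width: 0.367
195 ['242:-5/184', '243:-6/120', '244:-5/126', '245:-6/129', '246:-3/141', '247:+1/173', '248:+0/165', '249:-2/149', '250:-1/146']
196 ['242:-5/176', '243:-6/129', '244:-7/128', '245:-5/123', '246:+2/128', '247:+3/192', '248:+1/193', '249:+3/190', '250:+3/193']
197 ['242:-6/170', '243:-5/130', '244:-5/128', '245:-5/126', '246:+1/123', '247:+3/172', '248:+4/179', '249:+2/184', '250:+2/187']
198 ['242:-6/149', '243:-6/126', '244:-5/130', '245:-3/127', '246:+1/125', '247:+3/139', '248:+1/146', '249:+3/154', '250:+1/163']
199 ['242:-6/141', '243:-4/128', '244:-6/130', '245:-4/119', '246:+0/100', '247:+1/100', '248:-1/109', '249:-1/112', '250:+2/118']
```

View pics/g7.png

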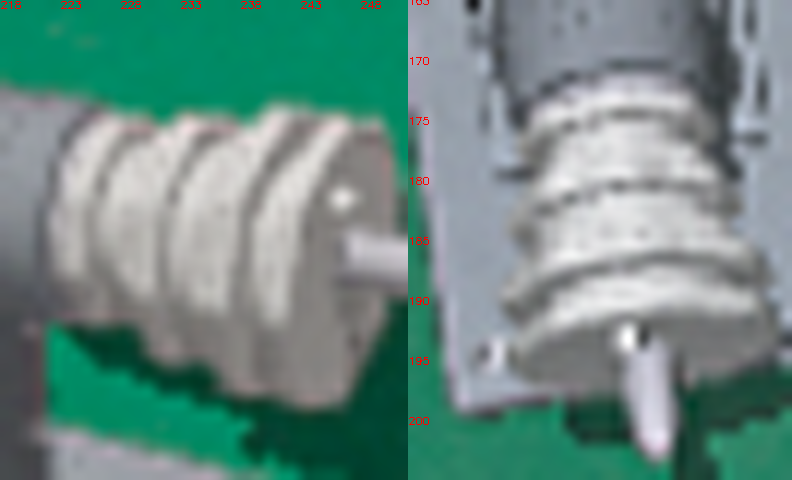

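```bash
python3 - <<'E'
from h import *
from scipy.ndimage import map_coordinates
t=cv2.imread("pics/top23.png",0).astype(float); s=cv2.imread("pics/scene23.png",0).astype(float)
xs=np.arange(-75,5,.5)
for n,im,off in(("top",t,0),("scene",s,0)):
    for up in(.018,.020,.022):
      for lat in ((-.003,.006) if n=="top" else (.010,.014)):
        P=[O+(x*1e-3)*AX+up*AZ+lat*AY for x in xs]; q=proj(n,np.array(P)); v=map_coordinates(im,[q[:,1],q[:,0]],order=1)
        m=[(xs[i],int(v[i])) for i in range(3,len(xs)-3) if v[i]==v[i-3:i+4].min()]; print(n,up,lat,m)
E
```

```text
top 0.018 -0.003 [(np.float64(-69.0), 180), (np.float64(-57.5), 105), (np.float64(-40.5), 140), (np.float64(-34.5), 195), (np.float64(-22.5), 155), (np.float64(-17.0), 209), (np.float64(-5.0), 131)]
top 0.018 0.006 [(np.float64(-65.0), 104), (np.float64(-56.0), 135), (np.float64(-41.5), 134), (np.float64(-33.0), 210), (np.float64(-23.5), 169), (np.float64(-15.5), 210), (np.float64(-6.5), 169)]
top 0.02 -0.003 [(np.float64(-69.5), 181), (np.float64(-58.0), 105), (np.float64(-41.0), 139), (np.float64(-35.0), 196), (np.float64(-23.5), 152), (np.float64(-17.5), 209), (np.float64(-6.0), 136)]
top 0.02 0.006 [(np.float64(-65.5), 104), (np.float64(-57.0), 135), (np.float64(-42.5), 131), (np.float64(-33.5), 211), (np.float64(-24.5), 168), (np.float64(-16.0), 211), (np.float64(-7.5), 170)]
top 0.022 -0.003 [(np.float64(-70.5), 183), (np.float64(-59.0), 106), (np.float64(-42.0), 141), (np.float64(-36.0), 196), (np.float64(-24.0), 156), (np.float64(-18.5), 210), (np.float64(-6.5), 134)]
top 0.022 0.006 [(np.float64(-70.0), 111), (np.float64(-66.0), 104), (np.float64(-57.5), 132), (np.float64(-4
[... 603 characters left out ...]
), (np.float64(-26.0), 159), (np.float64(-21.0), 205), (np.float64(-9.5), 155), (np.float64(1.5), 123)]
scene 0.02 0.014 [(np.float64(-73.5), 148), (np.float64(-62.5), 124), (np.float64(-44.5), 142), (np.float64(-39.0), 184), (np.float64(-28.0), 150), (np.float64(-11.5), 143), (np.float64(-0.5), 122)]
scene 0.022 0.01 [(np.float64(-69.5), 127), (np.float64(-59.0), 126), (np.float64(-45.5), 139), (np.float64(-37.0), 204), (np.float64(-26.5), 173), (np.float64(-18.5), 205), (np.float64(-10.0), 169), (np.float64(1.5), 132)]
scene 0.022 0.014 [(np.float64(-67.5), 133), (np.float64(-60.5), 125), (np.float64(-47.0), 145), (np.float64(-28.0), 155), (np.float64(-12.0), 152), (np.float64(-0.5), 119)]
```

View pics/top23.png

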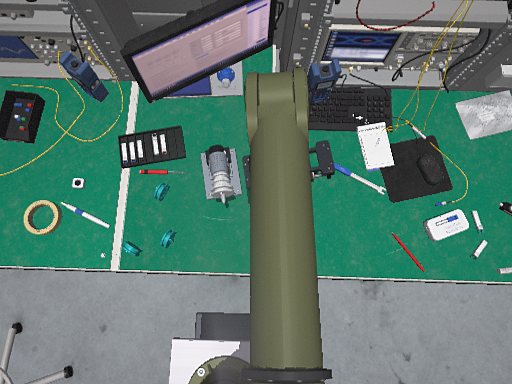

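The top view shows both formers stacked on the arm at about (222,185). The turquoise look-alikes, driver and key are where they were, and the gripper is clear at about (320,160).

```bash
python3 -c "
from bench import ctrl
print(ctrl.get_state()['time']); print(ctrl.close_job())"
```

```text
41.15
the job is handed in; nothing more can be done
None
```

I hung both white formers on the hook arm, the small one first and the large one in front of it, notched faces towards the motor. I let go, moved clear and handed the job in at 41.2 s. The verdict isn't reported.

- **Small former:** it went on rolled about -18° to match the lug angle I measured. I felt a light contact, then about 4 mm more travel to a firm stop. The last pictures show it face to face with the first former.
- **Large former:** it needed a second try. On the first it stopped about 2 mm short and backed off when released, so I regripped it at lower force, rocked it slightly and pushed again. I finished with a straight push on its front face, which peaked at about 13 N; it moved only about half a millimetre. That is above the 4 to 8 N you gave for feeling but well under the 35 N lug limit.
- **Turning:** I turned the large former through about 20° while feeling for the lugs. If it was already on them, the whole stack turned with it against the brake.
- **Last checks:** the spacing between the formers is even, about 18 mm in the top view (17.5 mm for the pair behind) and 16.5 to 19 mm against about 16.5 mm in the scene view. That fits both being home.
- **A check that disagreed:** the point where the arm comes out of the large former's front face reads about 1 mm short of home, with about 1 mm uncertainty. It may have settled slightly on the arm's cone after release.
- **Bystanders:** the look-alikes, key and driver were not touched and show no change in the last picture. The gripper partly covered the attenuator in that view, so I did not confirm its position at the end.

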